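# Screw a press mould shut and start its air-release cycle

## Robot

A 6-joint arm with a two-finger parallel gripper is mounted at the origin on the work surface. World frame = base frame: x ahead of the robot, y to its left, z up, the work surface at z = 0. Lengths are in m, angles in rad, forces in N, time in s.
With the tool pointing down it reaches from about 0.15 to 0.775 m from the base axis. Payload 6.1 kg.
Tool frame: the origin (TCP) lies midway between the tips of the shut fingers; the grasp point (between the pads) lies 19 mm behind it; z points along the fingers, y is the line along which they close (so a half turn about z gives the same grasp; the last joint's range is limited). The gripper opens to 85 mm and grips with 20 to 120 N. Pads are 22 mm wide; open, the fingers measure 114 mm over their backs; the gripper's body (76 mm by 85 mm) begins 54 mm behind the grasp point. The pads swing forward as they close: fully open they stand 13 mm farther back than shut.
Start: joints at [-1.118, 0.126, -0.04, 1.405, 0, 1.571], TCP at [0.23, -0.472, 0.231] pointing down, gripper open.
Joint ranges: [-2.72, 2.72], [-0.95, 1.95], [-1.27, 1.35], [-1.78, 2.02], [-1.46, 1.47], [-3.14, 3.14]. Speed limits (rad/s): [2.39, 2.39, 3.01, 3.14, 3.14, 3.14].

## Interface

Orientations are given as a unit quaternion [x, y, z, w].
In Python, from cell import * gives the robot as it stands. The module is installed in compiled form; this text tells all that it offers.
- The arm moves only by the tool carry_out, never from a script. Its arguments are lists of equal length, an entry for each row: "linear": the shift along the world's x, y, z in mm, a list of three; "yaw": the turn about the world's z in rad; "gripper": the gripper command: -1 is shut, 1 is fully open, values between are in proportion. In form: {"linear": [[dx, dy, dz], ...], "yaw": [yaw, ...], "gripper": [gripper, ...]}. A call has 1 to 8 rows; each row is the pose to reach, as a shift and turn from the pose commanded when the call began; what a row does not reach only later rows make up. A row lasts 1/8 s, in which the tool goes at most 62.5 mm and 10.7 degrees, less where a joint would pass 70% of its speed; a pose out of reach is approached as far as the arm can. A call with a gripper value outside its range is refused whole. The fingers move at their own pace and stop on an object; "force" is the grip in N (left out, the last holds). Time passes only in rows, so rows that repeat a pose let the fingers close. It gives the time, the measured TCP pose, the force, the opening and the grip force at its end, in the units of the state.
- read_state(): the state, without advancing time (a new reading comes with each control period).
- camera(name): name is "side" or "top" or "wrist"; returns a dict with "frame" (384x512x3 uint8, red, green, blue), "intrinsics" (3x3 intrinsics, pixels), "R" (3x3) and "t" (3): a world point X has camera coordinates R X + t; the wrist camera has in their place "hand_eye" (4x4, takes a point from camera to tool coordinates, whose origin is the TCP and whose axes are the flange's). Camera axes: x right, y down, z forward; pixel columns grow to the right and rows downward; lengths in m; the calibration is good to about 2 mm. The wrist camera is an equidistant fisheye: a pixel r from the principal point sees the ray r / f radians off the axis. A picture is of the moment at which its call begins: read the wrist's pose just before it. There is no depth.
- finish_job(): hands the job in; it is judged then, once.
The state is a dict: "time": time; "qpos": joint angles; "dq": joint speeds; "joint_efforts": joint torques, N m; "ee_pos": TCP position; "tool_rot": TCP orientation; "ft_force": force on the tool from outside, world axes, zero at the start; "moment": the same for the moment, N m; "width": finger opening in m; "finger_force": force on a finger pad.
Only numpy, scipy, OpenCV 4.12 (cv2) and the standard library are available. Lean on these libraries where they do the work, as an engineer would, in place of code of your own. Each camera call takes 0.05 s, during which the arm holds its last target. There are 200 camera calls.

## Task

Close the plaster press mould: take every long thumbscrew out of the rack (there are three or four), start each one straight in the thread at the bottom of a deep well of the mould, whichever well you like, and turn it clockwise until it is fully home with its flange down on the boss. Only when all the screws are home, press the keys of the control box one at a time, fully down and let up again: first blue, then yellow, then green. Leave the jar, the bowl and the cup where they are.

Things in the scene. Friction and masses are not known exactly. Their poses are not given: they have to be found in the camera images.
- mould: Round white plaster press mould (112 mm across, 77 mm tall) on a steel plate 230 mm across. Four eight-sided steel bosses, about 50 mm across, 85 mm tall, stand round it at 90 degrees, 85 mm from its axis; each holds a deep threaded well. Origin: centre of the underside, z up. Fixed during a run; placed and turned anew each run.
- well0 (a point): Centre of a well's mouth, on the boss's flat top, 85 mm above the table. Bore 25 mm across, straight, no chamfer, down to 35 mm above the table; below that brass two-start thread ledges leave a 16.6 mm opening. The two thread starts (highest points) lie on the line from this point to the mould's axis, one each side of the well, under red dashes on the rim.
- well1 (a point): A second well's mouth, same as well0. Thread of all wells: right-hand, two starts, lead 21 mm a turn (3.3 mm a radian), ledges falling clockwise from above. A screw dropped in rests on the ledges; clockwise turning from anywhere leads it into the thread.
- well2 (a point): A third well's mouth, same as well0.
- well3 (a point): A fourth well's mouth, same as well0.
- rack: Fixed wooden rack, 300 by 75 mm, top 85 mm above the table, with four holes 75 mm apart along its x, even about its centre, in which the screws hang by their flanges. Origin: centre of the underside.
- screw0: Long thumbscrew, 0.22 kg, upright in the rack (None if absent). Origin: the tip; z up its axis to the head. From the tip up: round-ended shank 14 mm across; two lugs (its thread) along +x and -x, 22 mm over both, at 6 to 11 mm; from 30 mm (tapering to 35) shank 21 mm across; flange 40 mm across at 75 to 81 mm; orange wing grip at 81 to 115 mm, 44 mm along x, 14 mm thick along y.
- screw1: Same as screw0 (None if absent). Set down in a well with its lugs 0.3 to 0.6 rad counterclockwise of the thread starts it rests with its tip about 20 mm above the table and needs about 2.5 to 3 rad clockwise to go home; set in elsewhere, up to 3 rad more. It sinks 3.3 mm a radian and turns easily under its own weight; a hand that turns it must sink with it.
- screw2: Same as screw0 (None if absent). Fully home, the flange lies on the boss and the tip is 10 mm above the table, as it also is in the rack.
- screw3: Same as screw0 (None if absent).
- pendant: Loose grey control box, 0.85 kg, 190 (its x) by 85 by 34 mm tall, lying on the table, with three round spring keys in a row along its x: green at -55 mm, blue in the middle, yellow at +55 mm. Origin: centre of the underside.
- key_blue_top (a point): Centre of the top of the blue key, 24 mm across, about 56 mm above the table when up, in a black collar 40 mm across. It presses straight down.
- key_yellow_top (a point): Centre of the top of the yellow key, 24 mm across, about 56 mm above the table when up, in a black collar 40 mm across. It presses straight down.
- key_green_top (a point): Centre of the top of the green key, 24 mm across, about 56 mm above the table when up, in a black collar 40 mm across. It presses straight down.
- key_blue (a joint): How far the blue key is pressed: 0 up, 0.006 m fully down (takes 4 N; a spring brings it back).
- key_yellow (a joint): How far the yellow key is pressed: 0 up, 0.006 m fully down (takes 4 N; a spring brings it back).
- key_green (a joint): How far the green key is pressed: 0 up, 0.006 m fully down (takes 4 N; a spring brings it back).
- jar: Bystander: white glaze jar, 70 mm across, 100 mm tall, loose. Origin: centre of the underside.
- bowl: Bystander: terracotta bowl, 96 mm across, 45 mm tall, loose. Origin: centre of the underside.
- cup: Bystander: grey stoneware cup, 76 mm across, 85 mm tall, loose. Origin: centre of the underside.
Mind the look-alikes: they are no part of the job. What is shaped like the screw2 but pink or white is not meant. What is shaped like the screw0 but turquoise is not meant.

How it is judged:
On the way, in this order (a step that is already met when the one before it is completed fails the run):
1. every screw is fully home in a well ((horizontal distance between screw0 and well0 below 0.004 m or horizontal distance between screw0 and well1 below 0.004 m or horizontal distance between screw0 and well2 below 0.004 m or horizontal distance between screw0 and well3 below 0.004 m) and z of each of screw0, screw1, screw2, screw3 in the frame of mould below 0.0122 m and angle between each of screw0, screw1, screw2, screw3's own z axis and vertical below 0.06 rad and (horizontal distance between screw1 and well0 below 0.004 m or horizontal distance between screw1 and well1 below 0.004 m or horizontal distance between screw1 and well2 below 0.004 m or horizontal distance between screw1 and well3 below 0.004 m) and (horizontal distance between screw2 and well0 below 0.004 m or horizontal distance between screw2 and well1 below 0.004 m or horizontal distance between screw2 and well2 below 0.004 m or horizontal distance between screw2 and well3 below 0.004 m) and (horizontal distance between screw3 and well0 below 0.004 m or horizontal distance between screw3 and well1 below 0.004 m or horizontal distance between screw3 and well2 below 0.004 m or horizontal distance between screw3 and well3 below 0.004 m)), for 0.2 s.
2. the blue key is pressed down (value of joint key_blue above 0.004 m), for 0.05 s.
3. the yellow key is pressed down (value of joint key_yellow above 0.004 m), for 0.05 s.
4. the green key is pressed down (value of joint key_green above 0.004 m), for 0.05 s.
At the end, for the whole second after the job is handed in: Every screw present stands upright (within 0.06 rad) in a well, its axis within 4 mm of the well's, turned down until its flange is within about 2 mm of the boss (tip less than 12.2 mm above the mould's underside), at rest, and all keys are up (less than 2 mm) (all of step 1 and not (value of joint key_blue above 0.002 m) and not (value of joint key_yellow above 0.002 m) and not (value of joint key_green above 0.002 m) and linear speed of each of screw0, screw1, screw2, screw3 below 0.02 m/s); the robot touches nothing.
It fails at once if a key is pressed while a screw is not yet home (value of joint any of key_blue, key_yellow, key_green above 0.004 m and (not ((horizontal distance between screw0 and well0 below 0.004 m or horizontal distance between screw0 and well1 below 0.004 m or horizontal distance between screw0 and well2 below 0.004 m or horizontal distance between screw0 and well3 below 0.004 m) and z of screw0 in the frame of mould below 0.0122 m and angle between screw0's own z axis and vertical below 0.06 rad) or not ((horizontal distance between screw1 and well0 below 0.004 m or horizontal distance between screw1 and well1 below 0.004 m or horizontal distance between screw1 and well2 below 0.004 m or horizontal distance between screw1 and well3 below 0.004 m) and z of screw1 in the frame of mould below 0.0122 m and angle between screw1's own z axis and vertical below 0.06 rad) or not ((horizontal distance between screw2 and well0 below 0.004 m or horizontal distance between screw2 and well1 below 0.004 m or horizontal distance between screw2 and well2 below 0.004 m or horizontal distance between screw2 and well3 below 0.004 m) and z of screw2 in the frame of mould below 0.0122 m and angle between screw2's own z axis and vertical below 0.06 rad) or not ((horizontal distance between screw3 and well0 below 0.004 m or horizontal distance between screw3 and well1 below 0.004 m or horizontal distance between screw3 and well2 below 0.004 m or horizontal distance between screw3 and well3 below 0.004 m) and z of screw3 in the frame of mould below 0.0122 m and angle between screw3's own z axis and vertical below 0.06 rad))).
It fails at once if two keys are down at once (value of joint each of key_blue, key_yellow above 0.003 m or value of joint each of key_blue, key_green above 0.003 m or value of joint each of key_yellow, key_green above 0.003 m).
It fails at once if the jar is pushed aside by more than 3 cm or knocked over (distance of jar from where it was at the start of the episode above 0.03 m or angle between jar's own z axis and vertical above 0.5 rad).
It fails at once if the bowl is pushed aside by more than 3 cm or knocked over (distance of bowl from where it was at the start of the episode above 0.03 m or angle between bowl's own z axis and vertical above 0.5 rad).
It fails at once if the cup is pushed aside by more than 3 cm or knocked over (distance of cup from where it was at the start of the episode above 0.03 m or angle between cup's own z axis and vertical above 0.5 rad).
Of screw0, screw1, screw2, screw3 only 3 to 4 are there at a start; the rules pass over those that are not, and their reading is None.
At some moment in a run one of pendant may be knocked a few centimetres aside while the robot is not near it.
It also fails if it takes over 210 s, if anything falls off the work surface, if the arm or the gripper's body presses on something with over 40 N, if the wrist force passes 120 N, or if a joint passes its speed limit or range.

## Working session

There is one attempt and no reset: what is moved stays moved. The work goes in short steps, Python scripts to look and compute and a tool call to move; the robot and the scene stay as the last step left them, time stands still between calls to the robot, and variables do not carry over. Pictures are saved under pics/ and viewed, at most 14 in all, crops included, and the job is handed in when it is done.

Besides the shell and the picture viewer there is one more tool, called in YAML: its name, and indented under it one key for each argument. carry_out: Moves the arm, as the interface text tells. Its arguments: {"type":"object","properties":{"linear":{"type":"array","items":{"type":"array","items":{"type":"number"}}},"yaw":{"type":"array","items":{"type":"number"}},"gripper":{"type":"array","items":{"type":"number"}},"force":{"type":"number"}},"required":["linear","yaw","gripper"]}

```bash
mkdir -p pics; cat > h.py <<'E'
from cell import *
import numpy as np, cv2
def grab(n):
    s=read_state(); c=camera(n); return s,c
def save(im,name,s=1):
    cv2.imwrite('pics/'+name,cv2.resize(im[:,:,::-1],None,fx=s,fy=s,interpolation=cv2.INTER_CUBIC))
def plane(c,u,v,z):
    K=c['intrinsics'];R=np.array(c['R']);t=np.array(c['t'])
    d=R.T@np.linalg.solve(K,[u,v,1.]);o=-R.T@t
    return o+d*(z-o[2])/d[2]
def proj(c,X):
    p=c['intrinsics']@(np.array(c['R'])@np.array(X)+c['t']);return p[:2]/p[2]
E
python3 - <<'E'
from h import *
for n in ['top','side']:
    s,c=grab(n); np.savez(n+'0.npz',**c); save(c['frame'],n+'0.png',1.5); print(n,c['intrinsics'],-np.array(c['R']).T@c['t'])
s,c=grab('wrist');print(c['hand_eye'],c['intrinsics']);print(s)
E
```

```text
top [[449.38264987   0.         258.03176093]
 [  0.         449.38264987 195.38492058]
 [  0.           0.           1.        ]] [0.29768005 0.02440447 1.43057175]
side [[445.19921656   0.         251.43341017]
 [  0.         445.19921656 193.26835528]
 [  0.           0.           1.        ]] [0.00605855 0.95509928 0.92352052]
[[-1.05219081e-03 -9.49263378e-01 -3.14480416e-01  8.15614177e-02]
 [ 9.99999254e-01 -8.03945160e-04 -9.19085314e-04 -1.01430737e-04]
 [ 6.19629022e-04 -3.14481148e-01  9.49263516e-01 -1.41662661e-01]
 [ 0.00000000e+00  0.00000000e+00  0.00000000e+00  1.00000000e+00]] [[297.31863964   0.         255.35232397]
 [  0.         297.31863964 192.48628705]
 [  0.           0.           1.        ]]
{'time': 0.1, 'qpos': array([-1.11801750e+00,  1.26355748e-01, -4.04860449e-02,  1.40542105e+00,
        4.77448642e-05,  1.57076283e+00]), 'dq': array([ 0.0005781 , -0.00176117,  0.00174161,  0.00061498,  0.00266164,
       -0.0004968 ]), 'joint_efforts': array([-1.01183923e-03, -4.36900342e+01,  3.53606200e+01,  1.35722884e-02,
       -3.31286503e-05, -3.26160880e-06]), 'ee_pos': array([ 0.22952225, -0.47176307,  0.23059703]), 'tool_rot': array([ 9.74479162e-01,  2.24476780e-01, -1.41312350e-04, -7.19909244e-04]), 'ft_force': array([-0.02148377, -0.55537172,  0.718986  ]), 'moment': array([-0.02563448, -0.02436087,  0.05100736]), 'finger_force': 0.0, 'width': 0.08570627527718377}
```

View pics/top0.png

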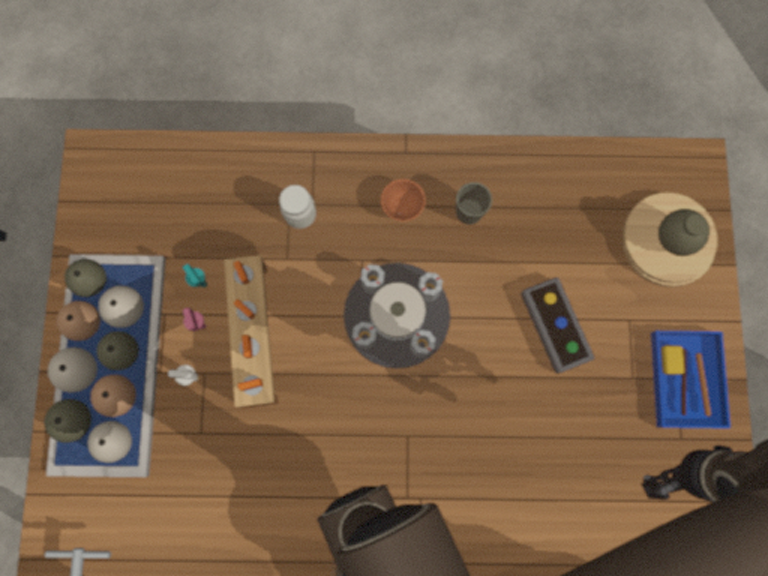

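View pics/side0.png

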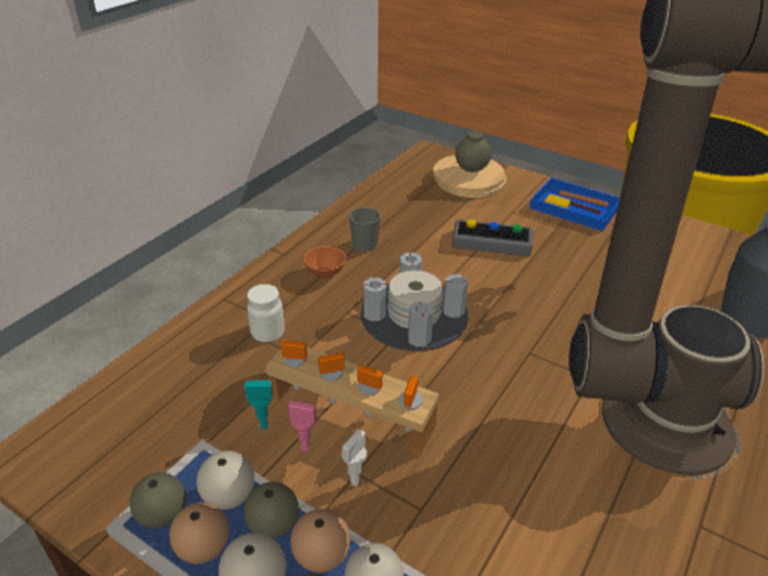

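The top picture shows four orange-winged screws in the rack at (240,272), (244,308), (247,346) and (249,384). The look-alikes are turquoise (195,275), pink (193,319) and white (184,375), all outside the rack. The mould is at (397,313), the box at (558,325), the jar at (297,207), the bowl at (403,200) and the cup at (472,204). I choose only the orange ones in the rack.

```bash
cat >> h.py <<'E'
def blobs(im,lo,hi,amin=15):
    hsv=cv2.cvtColor(im,cv2.COLOR_RGB2HSV); m=cv2.inRange(hsv,np.array(lo),np.array(hi))
    n,l,st,ce=cv2.connectedComponentsWithStats(m)
    return m,[(ce[i],st[i],cv2.minAreaRect(np.argwhere(l==i)[:,::-1].astype(np.float32))) for i in range(1,n) if st[i][4]>=amin]
E
python3 - <<'E'
from h import *
c=dict(np.load('top0.npz')); im=c['frame']
m,b=blobs(im,(5,190,120),(15,255,255))
for ce,st,r in b: print('or',ce.round(1),st[4],plane(c,*ce,.115).round(4),np.round(r[2],0),np.round(r[1],1))
for nm,lo,hi in [('y',(20,120,100),(32,255,255)),('b',(108,150,80),(125,255,255)),('g',(50,100,60),(80,255,255))]:
    for ce,st,r in blobs(im,lo,hi,10)[1]: print(nm,ce.round(1),st[4],plane(c,*ce,.056).round(4))
for q in [(372,275),(430,285),(424,342),(364,334)]: print('well',plane(c,q[0]/1.5,q[1]/1.5,.085).round(4))
print(plane(c,398/1.5,312/1.5,.077))
for nm,q,z in [('jar',(295,197),.1),('bowl',(403,200),.03),('cup',(473,195),.085)]: print(nm,plane(c,q[0]/1.5,q[1]/1.5,z))
for q in [(225,259),(260,257),(236,406),(272,402)]: print('rack',plane(c,q[0]/1.5,q[1]/1.5,.085).round(4))
save(im[160:290,130:320],'crop_top.png',4)
E
```

```text
or [160.7 181.5] 21 [0.5927 0.3091 0.115 ] 69.0 [10.2  2. ]
or [164.4 230.6] 25 [0.4454 0.2904 0.115 ] 84.0 [13.3  2.8]
or [169.3 255.3] 15 [0.3736 0.2723 0.115 ] 76.0 [2.4 7.3]
y [366.6 198.3] 57 [ 0.561  -0.3219  0.056 ]
y [448.6 239.4] 243 [ 0.4361 -0.5697  0.056 ]
b [373.7 214.3] 29 [ 0.5109 -0.3424  0.056 ]
b [461.8 255.1] 1950 [ 0.3887 -0.6069  0.056 ]
g [381.  230.9] 48 [ 0.4596 -0.3631  0.056 ]
well [0.5973 0.048  0.085 ]
well [ 0.5781 -0.0706  0.085 ]
well [ 0.4611 -0.0585  0.085 ]
well [0.4757 0.0621 0.085 ]
[ 0.52272923 -0.00600109  0.077     ]
jar [0.75678707 0.20954636 0.1       ]
bowl [ 0.77762341 -0.01568912  0.03      ]
cup [ 0.77194046 -0.16072851  0.085     ]
rack [0.6267 0.3499 0.085 ]
rack [0.6319 0.2784 0.085 ]
rack [0.3298 0.311  0.085 ]
rack [0.3385 0.2407 0.085 ]
```

View pics/crop_top.png

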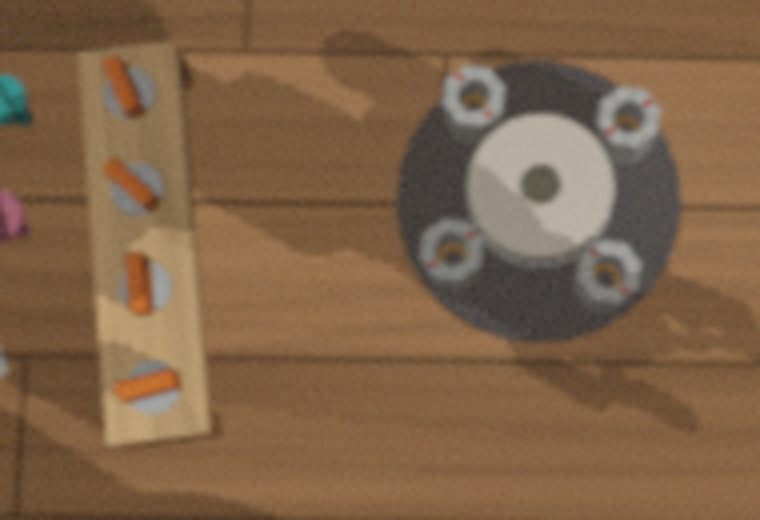

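The crop shows the four orange wings in the rack at (122,85), (131,184), (138,284) and (147,384). It also shows four bosses with red dashes round the mould at (473,95), (628,118), (608,272) and (452,250). None of the four screws is missing.

carry_out:
  linear:
    - [293,466,20]
    - [293,466,20]
    - [293,466,20]
    - [293,466,20]
    - [293,466,20]
    - [293,466,20]
    - [293,466,20]
    - [293,466,20]
  yaw: [-0.453,-0.453,-0.453,-0.453,-0.453,-0.453,-0.453,-0.453]
  gripper: [1,1,1,1,1,1,1,1]

```text
time: 1.15
ee_pos: [0.4908, -0.056, 0.2491]
tool_rot: [1.0, -0.0, 0.0, 0.0]
ft_force: [1.2, -0.1, 1.4]
width: 0.0856
finger_force: 0.0
```

carry_out:
  linear:
    - [0,0,0]
    - [0,0,0]
    - [0,0,0]
    - [0,0,0]
  yaw: [0,0,0,0]
  gripper: [1,1,1,1]

```text
time: 1.65
ee_pos: [0.4897, -0.0592, 0.2492]
tool_rot: [1.0, -0.001, 0.0, 0.0]
ft_force: [0.2, 0.4, 0.4]
width: 0.0852
finger_force: 0.0
```

carry_out:
  linear:
    - [33,53,0]
    - [33,53,0]
    - [33,53,0]
    - [33,53,0]
  yaw: [0,0,0,0]
  gripper: [1,1,1,1]

```text
time: 2.15
ee_pos: [0.5227, -0.0059, 0.2493]
tool_rot: [1.0, -0.001, 0.0, 0.0]
ft_force: [-1.1, 0.0, 0.6]
width: 0.0855
finger_force: 0.0
```

```bash
cat >> h.py <<'E'
from scipy.spatial.transform import Rotation as Ro
def wrays(s,c,uv):
    uv=np.atleast_2d(uv).astype(float);K=c['intrinsics'];H=np.array(c['hand_eye'])
    p=(uv-K[:2,2])/[K[0,0],K[1,1]];th=np.linalg.norm(p,axis=1);k=np.where(th>0,np.sin(th)/np.maximum(th,1e-9),1)
    d=np.c_[p*k[:,None],np.cos(th)]
    Rw=Ro.from_quat(s['tool_rot']).as_matrix()
    return Rw@H[:3,3]+s['ee_pos'],d@H[:3,:3].T@Rw.T
def wplane(s,c,uv,z):
    o,d=wrays(s,c,uv);return o+d*((z-o[2])/d[:,2])[:,None]
def wproj(s,c,X):
    K=c['intrinsics'];H=np.array(c['hand_eye']);Rw=Ro.from_quat(s['tool_rot']).as_matrix()
    p=((np.atleast_2d(X)-s['ee_pos'])@Rw-H[:3,3])@H[:3,:3]
    r=np.linalg.norm(p[:,:2],axis=1);th=np.arctan2(r,p[:,2])
    return p[:,:2]/r[:,None]*th[:,None]*K[0,0]+K[:2,2]
def ortho(s,c,x0,x1,y0,y1,z,ppm=1000):
    "rectified view of plane z; row grows as x falls, column as y falls"
    ys,xs=np.meshgrid(np.arange(y1,y0,-1/ppm),np.arange(x1,x0,-1/ppm))
    q=wproj(s,c,np.c_[xs.ravel(),ys.ravel(),np.full(xs.size,z)]).astype(np.float32)
    return cv2.remap(c['frame'],q[:,0].reshape(xs.shape),q[:,1].reshape(xs.shape),cv2.INTER_LINEAR)
E
python3 - <<'E'
from h import *
import pickle
s,c=grab('wrist');pickle.dump((s,c),open('w1.pkl','wb'));save(c['frame'],'w1.png',1.5);print(s['ee_pos'])
E
```

```text
[ 0.52268594 -0.00594341  0.24925997]
```

View pics/w1.png

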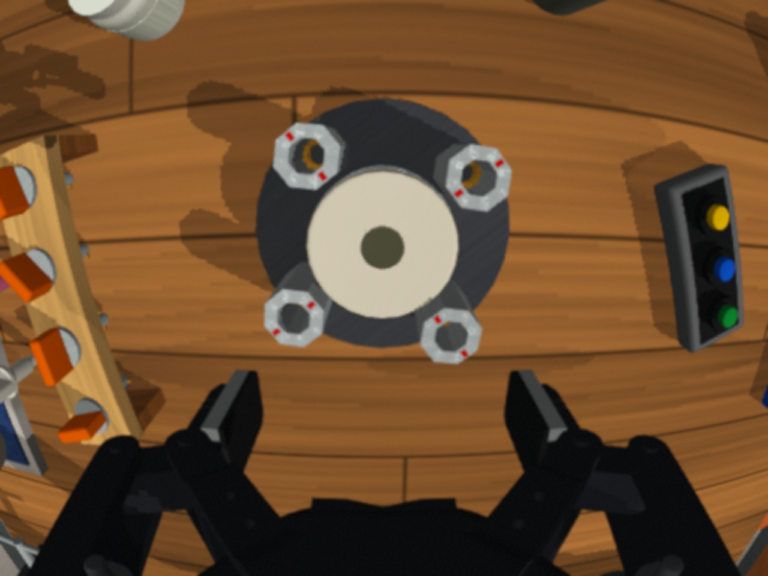

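The wrist picture shows the four wells at (307,155), (478,178), (451,335) and (294,318), each with two red dashes on its rim. The box keys are at (717,217), (726,269) and (726,316).

```bash
python3 - <<'E'
from h import *
import pickle
s,c=pickle.load(open('w1.pkl','rb'));im=c['frame']
m1,b1=blobs(im,(0,120,100),(4,255,255),4);m2,b2=blobs(im,(172,100,100),(180,255,255),4)
m=m1|m2;m[250:]=0;m[:,:170]=0;m[:,350:]=0
n,l,st,ce=cv2.connectedComponentsWithStats(cv2.dilate(m,np.ones((2,2))))
P=[]
for i in range(1,n):
    if st[i][4]>5: q=wplane(s,c,ce[i],.085)[0];P.append(q[:2]);print(ce[i].round(1),st[i][4],q.round(4))
P=np.array(P);C=P.mean(0);print('C',C)
used=set();W=[]
for i in range(len(P)):
    for j in range(i):
        d=np.linalg.norm(P[i]-P[j])
        if d<.055: W.append((P[i]+P[j])/2);print('well',W[-1].round(4),'d',d.round(4),'ang',np.arctan2(*(P[i]-P[j])[::-1]).round(3))
W=np.array(W);C=W.mean(0);print(C,np.linalg.norm(W-C,axis=1),np.arctan2((W-C)[:,1],(W-C)[:,0]))
E
```

```text
[193.2  91. ] 29 [0.6123 0.0581 0.085 ]
[333.1 108.6] 29 [ 0.5942 -0.0862  0.085 ]
[215.  117.5] 30 [0.5839 0.036  0.085 ]
[306.  128.7] 28 [ 0.5722 -0.0579  0.085 ]
[207.4 203.3] 26 [0.4902 0.0479 0.085 ]
[291.9 213.1] 21 [ 0.4783 -0.0459  0.085 ]
[184.  221.8] 20 [0.4675 0.0768 0.085 ]
[309.9 236. ] 22 [ 0.4492 -0.0685  0.085 ]
C [ 0.53096646 -0.00498379]
well [0.5981 0.047 ] d 0.036 ang -2.48
well [ 0.5832 -0.0721] d 0.0359 ang 2.233
well [0.4789 0.0623] d 0.0367 ang 2.235
well [ 0.4637 -0.0572] d 0.0368 ang -2.482
[ 0.53096646 -0.00498379] [0.08489218 0.08501959 0.08513208 0.0851347 ] [ 0.6591186  -0.90920105  2.22954044 -2.48114977]
```

carry_out:
  linear:
    - [-40,300,0]
    - [-40,300,0]
    - [-40,300,0]
    - [-40,300,0]
    - [-40,300,0]
    - [-40,300,0]
    - [-40,300,0]
    - [-40,300,0]
  yaw: [0,0,0,0,0,0,0,0]
  gripper: [0,0,0,0,0,0,0,0]

```text
time: 3.2
ee_pos: [0.5046, 0.0589, 0.2491]
tool_rot: [0.999, 0.044, -0.002, -0.024]
ft_force: [-0.7, -0.3, -0.2]
width: 0.0427
finger_force: 0.0
```

```bash
python3 - <<'E'
from h import *
import pickle
s,c=grab('wrist');pickle.dump((s,c),open('w2.pkl','wb'));save(c['frame'],'w2.png',1.5);print(s['ee_pos'],s['width'])
E
```

```text
[0.5045999  0.05886001 0.24913454] 0.04266260629515723
```

View pics/w2.png

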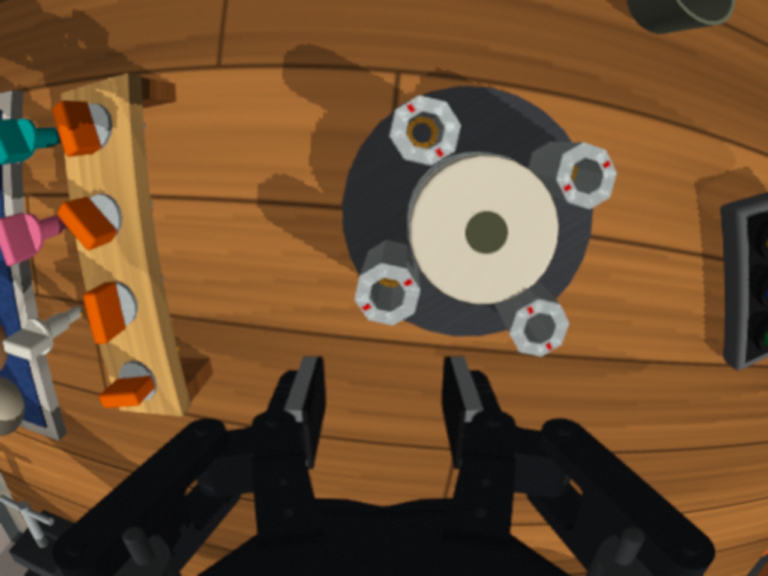

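The wrist picture still shows the mould in the centre, with the rack at the left. The arm moved only 67 mm and is slightly tilted, so I am checking the joints.

```bash
python3 -c "
from h import *
s=read_state();print(s['qpos'].round(3),s['dq'].round(3))"
```

```text
[ 0.088  0.096 -0.035  1.442  0.049  3.141] [-0.002 -0.     0.001 -0.003 -0.001  0.   ]
```

The last joint is at its limit, since yaw = q1 − q6 + π. I turn the tool the other way and go over the rack.

carry_out:
  linear:
    - [0,0,0]
    - [0,60,0]
    - [-22,120,0]
    - [-22,180,0]
    - [-22,238,0]
    - [-22,238,0]
    - [-22,238,0]
    - [-22,238,0]
  yaw: [0.18,0.36,0.54,0.72,0.9,1.08,1.26,1.44]
  gripper: [0,0,0,0,0,0,0,0]

```text
time: 4.25
ee_pos: [0.4826, 0.2973, 0.2489]
tool_rot: [0.719, 0.694, -0.018, -0.017]
ft_force: [-0.5, -0.5, 0.1]
width: 0.0429
finger_force: 0.0
```

carry_out:
  linear:
    - [0,0,0]
    - [0,0,0]
    - [0,0,0]
    - [0,0,0]
    - [0,0,0]
    - [0,0,0]
    - [0,0,0]
    - [0,0,0]
  yaw: [0.18,0.36,0.54,0.72,0.9,1.08,1.26,1.44]
  gripper: [0,0,0,0,0,0,0,0]

```text
time: 5.25
ee_pos: [0.4827, 0.297, 0.249]
tool_rot: [0.083, 0.996, -0.024, -0.001]
ft_force: [-0.2, 0.4, 0.6]
width: 0.0428
finger_force: 0.0
```

```bash
python3 - <<'E'
from h import *
import pickle
s,c=grab('wrist');pickle.dump((s,c),open('w3.pkl','wb'));save(c['frame'],'w3.png',1.5);print(s['ee_pos'],s['tool_rot'],s['qpos'])
E
```

```text
[0.48265777 0.29697255 0.24903668] [ 0.08325164  0.99622854 -0.02442939 -0.00103057] [ 0.5711365   0.23421279  0.129119    1.49709937 -0.03750477  0.73847157]
```

View pics/w3.png

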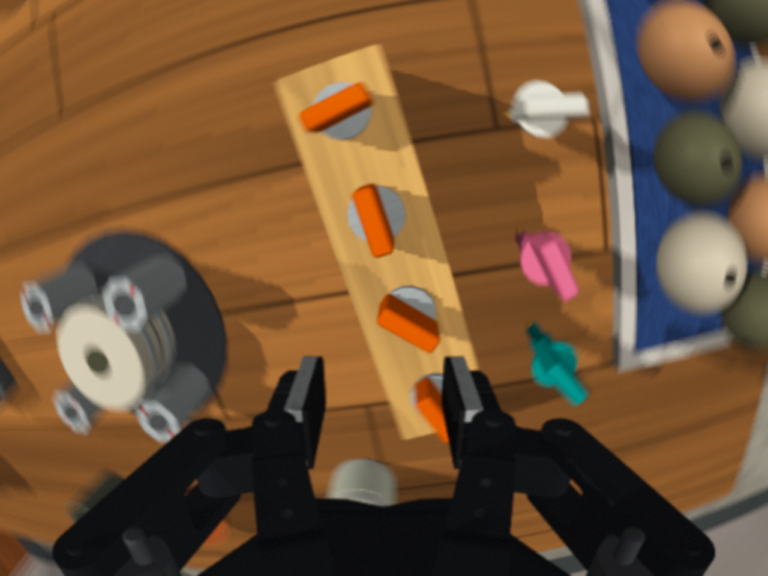

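The wrist picture shows all four wings from the robot's side at (336,107), (373,220), (408,322) and (435,408). Turquoise, pink and white stand outside the rack to the right. A small tool tilt of 0.05 rad is left over from the joint limit, so I undo it by running to the opposite limit. First I measure the screws.

```bash
python3 - <<'E'
from h import *
import pickle
s,c=pickle.load(open('w3.pkl','rb'));im=c['frame']
m,b=blobs(im,(3,200,60),(16,255,255),100)
hsv=cv2.cvtColor(im,cv2.COLOR_RGB2HSV)
for ce,st,r in b:
    x,y,w,h,a=st
    if not(180<ce[0]<320): continue
    v=hsv[y:y+h,x:x+w,2][m[y:y+h,x:x+w]>0]
    print(ce.round(1),a,np.histogram(v,bins=range(80,270,12))[0])
np.set_printoptions(linewidth=250)
x,y,w,h,a=[q for q in b if 180<q[0][0]<320][1][1]
print((hsv[y-2:y+h+2,x-2:x+w+14,2]))
E
```

```text
[223.4  71.7] 777 [ 42  46  20  19  17  11  19  22  20  21  38  98 404   0   0]
[249. 147.] 746 [  0   0   0  48  30  17  18  30  35  25  51  98 394   0   0]
[271.8 215.6] 897 [  0   0 215  59  25  23  23  33  22  40  66  85 306   0   0]
[288.2 272.5] 506 [  5  10  31  38  22  30  70  17  21  18  28  68 136   0   0]
[[208 211 214 ... 223 224 225]
 [207 209 212 ... 223 224 226]
 [208 209 211 ... 223 223 225]
 ...
 [205 202 201 ... 211 209 209]
 [206 204 201 ... 211 211 210]
 [206 203 202 ... 213 210 210]]
```

carry_out:
  linear:
    - [0,0,0]
    - [0,0,0]
    - [0,0,0]
    - [0,0,0]
    - [0,0,0]
    - [0,0,0]
    - [0,0,0]
    - [0,0,0]
  yaw: [0.18,0.36,0.54,0.72,0.9,1.08,1.26,1.44]
  gripper: [0,0,0,0,0,0,0,0]

```text
time: 6.3
ee_pos: [0.4826, 0.2969, 0.2491]
tool_rot: [-0.593, 0.805, -0.019, 0.015]
ft_force: [-0.6, -0.7, 0.1]
width: 0.0425
finger_force: 0.0
```

carry_out:
  linear:
    - [0,0,0]
    - [0,0,0]
    - [0,0,0]
    - [0,0,0]
    - [0,0,0]
    - [0,0,0]
    - [0,0,0]
    - [0,0,0]
  yaw: [0.18,0.36,0.54,0.72,0.9,1.08,1.26,1.44]
  gripper: [0,0,0,0,0,0,0,0]

```text
time: 7.3
ee_pos: [0.4826, 0.2969, 0.2491]
tool_rot: [0.977, -0.214, 0.004, -0.024]
ft_force: [-0.1, -0.3, 1.4]
width: 0.043
finger_force: 0.0
```

carry_out:
  linear:
    - [0,0,0]
    - [0,0,0]
    - [0,0,0]
    - [0,0,0]
    - [0,0,0]
    - [0,0,0]
  yaw: [0.18,0.36,0.54,0.72,0.9,1.0]
  gripper: [0,0,0,0,0,0]

```text
time: 8.05
ee_pos: [0.4774, 0.3057, 0.249]
tool_rot: [0.963, 0.27, -0.007, -0.019]
ft_force: [0.3, -0.5, -0.0]
width: 0.0431
finger_force: 0.0
```

```bash
python3 -c "
from h import *
s=read_state();print(s['qpos'].round(4),s['tool_rot'].round(4),s['ee_pos'])"
```

```text
[ 0.5488  0.2095  0.0985  1.4624  0.0399 -3.1408] [ 0.9625  0.2705 -0.0067 -0.0189] [0.4773651  0.30572363 0.24900049]
```

carry_out:
  linear:
    - [0,0,0]
    - [0,0,0]
  yaw: [0.05,0.05]
  gripper: [0,0]

```text
time: 8.3
ee_pos: [0.4692, 0.3181, 0.2491]
tool_rot: [0.958, 0.285, -0.005, -0.014]
ft_force: [0.7, 0.0, -0.2]
width: 0.0429
finger_force: 0.0
```

```bash
cat >> h.py <<'E'
def st():
    s=read_state();R=Ro.from_quat(s['tool_rot']).as_matrix();x=R[:,0]
    print('q',s['qpos'].round(4),'ee',s['ee_pos'].round(4),'yaw',np.arctan2(x[1],x[0]).round(4),'toolz(tool tilt x,y)',R[2,:2].round(4),'F',np.round(s['ft_force'],1),'w',round(s['width'],4),'t',s['time'])
E
python3 -c "
from h import *
st()"
```

```text
q [ 0.5803  0.2093  0.0987  1.4625  0.0298 -3.1392] ee [0.4692 0.3181 0.2491] yaw 0.5779 toolz(tool tilt x,y) [-0.0023 -0.0298] F [ 0.7  0.  -0.2] w 0.0429 t 8.3
```

carry_out:
  linear:
    - [0,0,0]
    - [0,0,0]
  yaw: [0.06,0.06]
  gripper: [0,0]

```text
time: 8.55
ee_pos: [0.4599, 0.3312, 0.2492]
tool_rot: [0.953, 0.302, -0.004, -0.008]
ft_force: [0.2, -0.4, 0.4]
width: 0.0428
finger_force: 0.0
```

carry_out:
  linear:
    - [0,0,0]
    - [0,0,0]
  yaw: [0.05,0.05]
  gripper: [0,0]

```text
time: 8.8
ee_pos: [0.4521, 0.3416, 0.2491]
tool_rot: [0.949, 0.316, -0.002, -0.003]
ft_force: [-0.6, 0.5, 0.0]
width: 0.0425
finger_force: 0.0
```

```bash
python3 -c "
from h import *
st()"
```

```text
q [ 0.6435  0.2093  0.099   1.4631  0.007  -3.1405] ee [0.4521 0.3416 0.2491] yaw 0.6424 toolz(tool tilt x,y) [-0.0026 -0.007 ] F [-0.6  0.5  0. ] w 0.0425 t 8.8
```

carry_out:
  linear:
    - [0,0,0]
    - [0,0,0]
  yaw: [0.03,0.03]
  gripper: [0,0]

```text
time: 9.05
ee_pos: [0.4475, 0.3475, 0.2491]
tool_rot: [0.946, 0.324, -0.001, 0.0]
ft_force: [-0.7, 1.2, -1.0]
width: 0.0427
finger_force: 0.0
```

```bash
python3 - <<'E'
from h import *
import pickle
st()
s,c=pickle.load(open('w3.pkl','rb'));im=c['frame']
hsv=cv2.cvtColor(im,cv2.COLOR_RGB2HSV)
m,b=blobs(im,(3,200,180),(16,255,255),60)
for ce,s_,r in b:
    if not(180<ce[0]<320): continue
    box=cv2.boxPoints(r); n,l=cv2.connectedComponents(m)
    P=np.argwhere(l==l[int(ce[1]),int(ce[0])])[:,::-1]
    W=wplane(s,c,P,.125)[:,:2]; rr=cv2.minAreaRect((W*1000).astype(np.float32))
    bx=cv2.boxPoints(rr);e=[bx[1]-bx[0],bx[2]-bx[1]];e=max(e,key=np.linalg.norm)
    print(ce.round(1),'rect c',np.round(rr[0],1),np.round(rr[1],1),'mean',(W.mean(0)*1000).round(1),'ang',(np.arctan2(e[1],e[0])%np.pi).round(3))
# rectified picture at flange plane
o=ortho(s,c,.33,.65,.22,.37,.091,2000);o2=ortho(s,c,.33,.65,.22,.37,.125,2000)
save(np.hstack([o,o2])[:, :],'rack_o.png',0.9)
E
```

```text
q [ 6.6000e-01  2.0930e-01  9.8900e-02  1.4631e+00  7.0000e-04 -3.1406e+00] ee [0.4475 0.3475 0.2491] yaw 0.659 toolz(tool tilt x,y) [-0.0026 -0.0007] F [-0.7  1.2 -1. ] w 0.0427 t 9.05
[221.7  70.2] rect c [373.1 280. ] [11.6 42.1] mean [373.2 279.9] ang 1.844
[247.6 147.9] rect c [446.6 290.2] [43.1 12. ] mean [446.7 290.5] ang 0.149
[271.3 220.2] rect c [520.2 301. ] [43.4 12.4] mean [520.1 300.9] ang 0.867
[288.4 277.7] rect c [593.1 311.1] [42.  11.7] mean [590.  309.3] ang 0.4
```

View pics/rack_o.png

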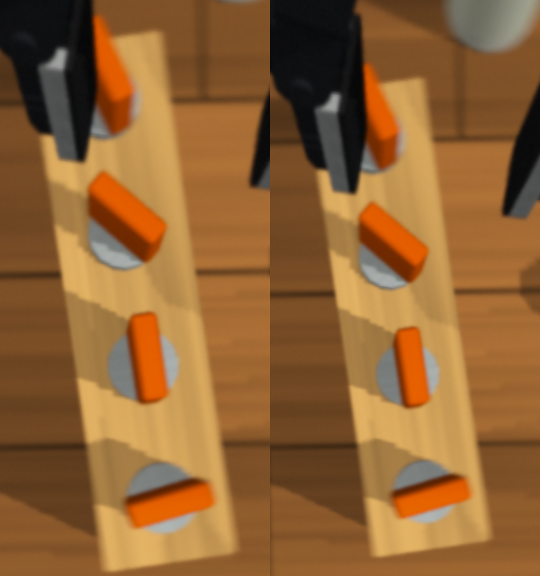

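The rectified picture shows the four wings and flanges cleanly. Spacing is 74 mm in a straight line, and the tool is vertical again. I go to the first screw at x 373, y 280.

carry_out:
  linear:
    - [-20,-15,0]
    - [-40,-30,0]
    - [-60,-45,0]
    - [-74,-67,0]
    - [-74,-67,0]
    - [-74,-67,0]
    - [-74,-67,-30]
    - [-74,-67,-60]
  yaw: [-0.18,-0.36,-0.54,-0.72,-0.9,-1.08,-1.26,-1.44]
  gripper: [0,0,0,0,0,0,0,0]

```text
time: 10.05
ee_pos: [0.3741, 0.2802, 0.1888]
tool_rot: [0.923, -0.384, -0.001, -0.001]
ft_force: [0.2, -0.0, -0.2]
width: 0.0428
finger_force: 0.0
```

carry_out:
  linear:
    - [0,0,0]
    - [0,0,0]
    - [0,0,0]
    - [0,0,-25]
    - [0,0,-50]
    - [0,0,-75]
    - [0,0,-92]
    - [0,0,-92]
  yaw: [-0.18,-0.36,-0.51,-0.51,-0.51,-0.51,-0.51,-0.51]
  gripper: [0,0,0,0,0,0,0,0]

```text
time: 11.05
ee_pos: [0.3731, 0.2794, 0.0961]
tool_rot: [0.798, -0.602, -0.001, 0.0]
ft_force: [0.3, 0.5, 0.3]
width: 0.0431
finger_force: 0.0
```

```bash
python3 -c "
from h import *
st()
s,c=grab('wrist');save(c['frame'],'g1.png',1.2)"
```

```text
q [ 0.6416  0.0533 -0.4191  1.0993  0.0021 -1.2078] ee [0.3731 0.2794 0.0961] yaw -1.2922 toolz(tool tilt x,y) [-0.0016  0.0015] F [0.3 0.5 0.3] w 0.0431 t 11.05
```

View pics/g1.png

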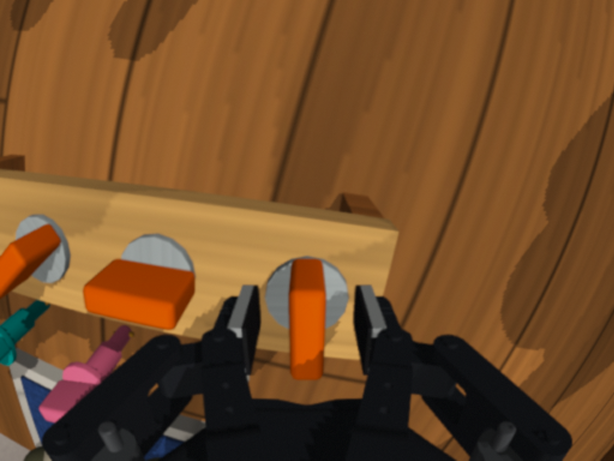

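The wing stands midway between the fingers at (307,320), aligned with them. Now I grip, lift and check.

carry_out:
  linear:
    - [0,0,0]
    - [0,0,0]
    - [0,0,0]
    - [0,0,0]
    - [0,0,0]
    - [0,0,40]
    - [0,0,90]
    - [0,0,139]
  yaw: [0,0,0,0,0,0,0,0]
  gripper: [-1,-1,-1,-1,-1,-1,-1,-1]
  force: 50

```text
time: 12.1
ee_pos: [0.3734, 0.2799, 0.2372]
tool_rot: [0.799, -0.602, -0.001, -0.001]
ft_force: [0.1, 0.3, -3.7]
width: 0.0132
finger_force: 49.8
```

carry_out:
  linear:
    - [20,-60,0]
    - [35,-120,0]
    - [50,-180,0]
    - [65,-240,0]
    - [80,-300,0]
    - [91,-336,0]
    - [91,-336,0]
    - [91,-336,0]
  yaw: [-0.18,-0.36,-0.54,-0.74,-0.74,-0.74,-0.74,-0.74]
  gripper: [-1,-1,-1,-1,-1,-1,-1,-1]

```text
time: 13.1
ee_pos: [0.4644, -0.0557, 0.2357]
tool_rot: [-0.527, 0.85, 0.001, 0.001]
ft_force: [-0.5, 0.3, -4.2]
width: 0.013
finger_force: 49.9
```

carry_out:
  linear:
    - [0,0,0]
    - [0,0,-20]
    - [0,0,-55]
    - [0,0,-55]
  yaw: [0,0,0,0]
  gripper: [-1,-1,-1,-1]

```text
time: 13.6
ee_pos: [0.4629, -0.0546, 0.1791]
tool_rot: [-0.528, 0.849, 0.002, -0.001]
ft_force: [-0.8, 0.0, -3.6]
width: 0.0134
finger_force: 49.9
```

```bash
python3 -c "
from h import *
import pickle
st()
s,c=grab('wrist');pickle.dump((s,c),open('h1.pkl','wb'));save(c['frame'][60:310,120:390],'h1.png',2.4)"
```

```text
q [-0.1189  0.0228 -0.2656  1.2857  0.0022 -1.2305] ee [ 0.4629 -0.0546  0.1791] yaw -2.0301 toolz(tool tilt x,y) [-0.001   0.0038] F [-0.8  0.  -3.6] w 0.0134 t 13.6
```

View pics/h1.png

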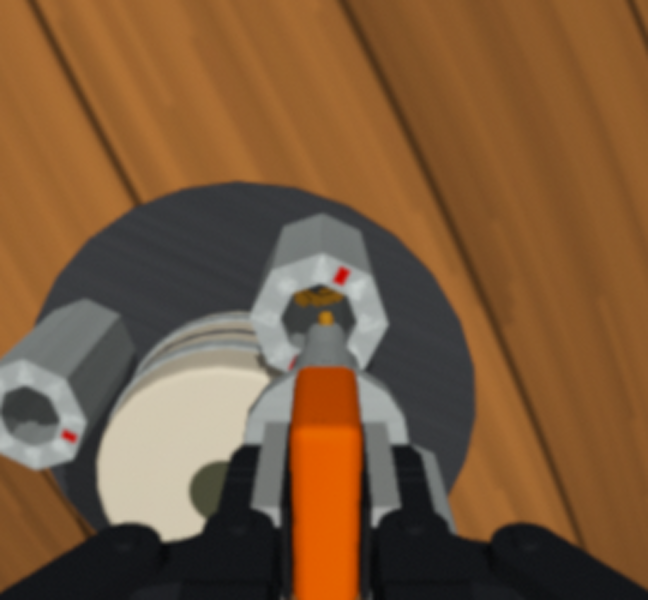

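The crop shows the screw in hand with its brass lug at (326,318). The well mouth has its dashes at (341,276) and (292,363), so its centre is about (317,319). The screw is a couple of mm off, so I work it out.

```bash
cat >> h.py <<'E'
C0=np.array([.5310,-.0050]);TH0=.660
WELL={'A':0,'B':-1,'D':1,'E':2}
def hover(name,w,L=.086,dash=None):
    s,c=grab('wrist');hover_eval(s,c,w,L);save(c['frame'][60:310,120:390],name,2.4)
def hover_eval(s,c,w,L=.086):
    im=c['frame'];a=TH0+WELL[w]*np.pi/2;u=np.array([np.cos(a),np.sin(a)]);W=C0+.085*u
    pred=wproj(s,c,[[*(W+.018*u),.085],[*(W-.018*u),.085]])
    hsv=cv2.cvtColor(im,cv2.COLOR_RGB2HSV)
    red=cv2.inRange(hsv,np.array((0,150,110)),np.array((4,255,255)))|cv2.inRange(hsv,np.array((172,120,100)),np.array((180,255,255)))
    n,l,stt,ce=cv2.connectedComponentsWithStats(red)
    for k,p in enumerate(pred):
        for i in range(1,n):
            if stt[i][4]>6 and np.linalg.norm(ce[i]-p)<14:
                q=wplane(s,c,ce[i],.085)[0,:2];print('dash',k,'pred',p.round(1),'seen',ce[i].round(1),stt[i][4],'well from it',(q-(1-2*k)*.018*u).round(4))
    R=Ro.from_quat(s['tool_rot']).as_matrix()
    for sg in (1,):
        X=s['ee_pos']+R@np.array([.011*sg,0,L-.0085]);p=wproj(s,c,X)[0]
        m=cv2.inRange(hsv,np.array((10,120,120)),np.array((26,255,255)))
        n,l,stt,ce=cv2.connectedComponentsWithStats(m)
        for i in range(1,n):
            if stt[i][4]>3 and np.linalg.norm(ce[i]-p)<15:
                o,d=wrays(s,c,ce[i]);d=d[0];q=o+d*((X[2]-o[2])/d[2]);e=R.T@(q-X)
                print('lug pred',p.round(1),'seen',ce[i].round(1),stt[i][4],'offset tool xy',e[:2].round(4),'axis world',(q-R@np.array([.011*sg,0,0]))[:2].round(4))
    print('TCP',s['ee_pos'].round(4),'well',W.round(4),'tool y axis',R[:,1].round(3))
E
python3 - <<'E'
from h import *
import pickle
s,c=pickle.load(open('h1.pkl','rb'));hover_eval(s,c,'E')
E
```

```text
dash 0 pred [262.5 173.8] seen [261.7 174.5] 24 well from it [ 0.4648 -0.0568]
lug pred [255.8 188.1] seen [255.4 192.2] 27 offset tool xy [-0.0033 -0.0003] axis world [ 0.4644 -0.0516]
TCP [ 0.4629 -0.0546  0.1791] well [ 0.4639 -0.0571] tool y axis [-0.896  0.443  0.004]
```

```bash
python3 - <<'E'
from h import *
import pickle
s,c=pickle.load(open('h1.pkl','rb'))
hsv=cv2.cvtColor(c['frame'],cv2.COLOR_RGB2HSV)
print(hsv[205:245,254:258].mean(1).round(0).astype(int).tolist())
R=Ro.from_quat(s['tool_rot']).as_matrix()
for v,tz in [(237.9,-.029),(212.9,.005)]:
    o,d=wrays(s,c,(256,v));o=R.T@(o-s['ee_pos']);d=R.T@d[0];print((o+d*(tz-o[2])/d[2]).round(4))
print('lug/tip',hsv[180:204,252:260].mean(1).round(0).astype(int).tolist())
E
```

```text
[[76, 10, 120], [79, 10, 120], [80, 10, 120], [78, 8, 120], [76, 10, 119], [71, 8, 116], [18, 20, 120], [10, 105, 141], [10, 210, 164], [11, 255, 171], [11, 255, 171], [11, 255, 172], [11, 255, 172], [11, 255, 172], [11, 255, 173], [11, 255, 174], [11, 255, 174], [11, 255, 174], [11, 255, 174], [11, 255, 174], [11, 255, 174], [11, 255, 175], [11, 255, 175], [11, 255, 175], [11, 255, 176], [11, 255, 176], [11, 255, 176], [11, 255, 177], [11, 255, 177], [11, 255, 175], [11, 255, 176], [11, 255, 184], [12, 255, 200], [12, 255, 214], [13, 255, 223], [13, 255, 226], [13, 255, 227], [13, 255, 227], [13, 255, 227], [13, 255, 227]]
[ 0.0224 -0.0002 -0.029 ]
[ 0.0199 -0.0001  0.005 ]
lug/tip [[18, 108, 101], [18, 170, 98], [18, 203, 95], [18, 212, 107], [19, 213, 114], [18, 203, 111], [18, 160, 98], [22, 77, 76], [35, 27, 66], [29, 70, 79], [22, 136, 111], [19, 165, 130], [18, 177, 137], [18, 176, 135], [18, 147, 135], [21, 80, 130], [37, 18, 122], [73, 10, 122], [76, 9, 122], [76, 9, 122], [77, 9, 122], [76, 9, 122], [76, 10, 119], [79, 10, 118]]
```

carry_out:
  linear:
    - [0.8,-3.5,0]
    - [0.8,-3.5,0]
    - [0.8,-3.5,0]
  yaw: [0,0,0]
  gripper: [-1,-1,-1]

```text
time: 14.02
ee_pos: [0.466, -0.0595, 0.1819]
tool_rot: [-0.527, 0.85, -0.0, 0.002]
ft_force: [-0.2, -1.0, -3.3]
width: 0.0131
finger_force: 50.0
```

```bash
python3 -c "
from h import *
st();hover('h1b.png','E')"
```

```text
q [-0.1283  0.0241 -0.258   1.2858  0.0022 -1.2378] ee [ 0.466  -0.0595  0.1819] yaw -2.0321 toolz(tool tilt x,y) [-0.003 -0.002] F [-0.2 -1.  -3.3] w 0.0131 t 14.025
dash 0 pred [269.  176.1] seen [268.7 176.5] 24 well from it [ 0.4643 -0.0569]
lug pred [255.8 188.1] seen [265.8 183.6] 5 offset tool xy [0.0036 0.0077] axis world [ 0.4578 -0.0591]
lug pred [255.8 188.1] seen [255.4 192.2] 27 offset tool xy [-0.0033 -0.0003] axis world [ 0.4681 -0.0565]
TCP [ 0.466  -0.0595  0.1819] well [ 0.4639 -0.0571] tool y axis [-0.895  0.445 -0.002]
```

carry_out:
  linear:
    - [0,0,0]
    - [0,0,0]
    - [0,0,0]
  yaw: [0,0,0]
  gripper: [-1,-1,-1]

```text
time: 14.45
ee_pos: [0.4656, -0.0593, 0.1811]
tool_rot: [-0.527, 0.85, 0.0, 0.001]
ft_force: [0.3, 0.1, -2.6]
width: 0.0128
finger_force: 50.0
```

```bash
python3 -c "
from h import *
st();s=read_state();print(s['ee_pos'],s['dq'])"
```

```text
q [-0.1281  0.0245 -0.2594  1.2854  0.0022 -1.2378] ee [ 0.4656 -0.0593  0.1811] yaw -2.0319 toolz(tool tilt x,y) [-0.0026 -0.0007] F [ 0.3  0.1 -2.6] w 0.0128 t 14.45
[ 0.46556753 -0.05932411  0.18112309] [-8.04198480e-05 -5.93978642e-04 -4.51738984e-04  1.53788995e-03
 -2.62442232e-04  6.55268117e-04]
```

carry_out:
  linear:
    - [-1.9,1.2,0]
    - [-1.9,1.2,0]
    - [-1.9,1.2,0]
    - [-1.9,1.2,0]
    - [-1.9,1.2,-7]
    - [-1.9,1.2,-14]
    - [-1.9,1.2,-20]
    - [-1.9,1.2,-20]
  yaw: [0,0,0,0,0,0,0,0]
  gripper: [-1,-1,-1,-1,-1,-1,-1,-1]

```text
time: 15.45
ee_pos: [0.4633, -0.0581, 0.1604]
tool_rot: [-0.527, 0.85, 0.001, 0.001]
ft_force: [0.2, 0.2, -2.1]
width: 0.0131
finger_force: 50.0
```

```bash
python3 -c "
from h import *
st();hover('h1c.png','E')"
```

```text
q [-0.1261  0.0261 -0.3034  1.241   0.0021 -1.2357] ee [ 0.4633 -0.0581  0.1604] yaw -2.0319 toolz(tool tilt x,y) [-0.0021  0.0004] F [ 0.2  0.2 -2.1] w 0.0131 t 15.45
dash 0 pred [265.9 183.6] seen [265.4 184.1] 27 well from it [ 0.4644 -0.0569]
lug pred [255.8 188.1] seen [255.7 193.3] 13 offset tool xy [-0.0043 -0.0001] axis world [ 0.4653 -0.0541]
TCP [ 0.4633 -0.0581  0.1604] well [ 0.4639 -0.0571] tool y axis [-0.896  0.445  0.   ]
```

carry_out:
  linear:
    - [0,0,-7]
    - [0,0,-14]
    - [0,0,-21]
    - [0,0,-28]
    - [0,0,-30]
  yaw: [0,0,0,0,0]
  gripper: [-1,-1,-1,-1,-1]

```text
time: 16.12
ee_pos: [0.4633, -0.0581, 0.1304]
tool_rot: [-0.527, 0.85, 0.001, 0.001]
ft_force: [0.3, -0.0, -2.7]
width: 0.013
finger_force: 50.0
```

carry_out:
  linear:
    - [0,0,-7]
    - [0,0,-14]
    - [0,0,-19]
    - [0,0,-19]
    - [0,0,-19]
    - [0,0,-19]
    - [0,0,-19]
  yaw: [0,0,0,0,0,0,0]
  gripper: [-1,-1,-1,-0.58,-0.58,-0.58,-0.58]

```text
time: 17.0
ee_pos: [0.4639, -0.0581, 0.1125]
tool_rot: [-0.527, 0.85, 0.0, 0.002]
ft_force: [-0.2, -1.1, 1.2]
width: 0.0179
finger_force: 0.0
```

carry_out:
  linear:
    - [0,0,0]
    - [0,0,-1]
    - [0,0,-1]
    - [0,0,-2]
    - [0,0,-2]
    - [0,0,-3]
    - [0,0,-4]
    - [0,0,-4]
  yaw: [-0.17,-0.34,-0.51,-0.68,-0.85,-1.02,-1.19,-1.36]
  gripper: [-0.58,-0.58,-0.58,-0.58,-0.58,-0.58,-0.58,-0.58]

```text
time: 18.0
ee_pos: [0.4638, -0.0582, 0.1082]
tool_rot: [0.128, 0.992, -0.001, 0.001]
ft_force: [-0.3, 0.1, -0.8]
width: 0.0178
finger_force: 0.4
```

carry_out:
  linear:
    - [0,0,0]
    - [0,0,-1]
    - [0,0,-1]
    - [0,0,-2]
    - [0,0,-2]
    - [0,0,-3]
    - [0,0,-4]
    - [0,0,-5]
  yaw: [-0.17,-0.34,-0.51,-0.68,-0.85,-1.02,-1.19,-1.36]
  gripper: [-0.58,-0.58,-0.58,-0.58,-0.58,-0.58,-0.58,-0.58]

```text
time: 19.0
ee_pos: [0.4638, -0.0582, 0.1033]
tool_rot: [0.723, 0.691, -0.001, 0.001]
ft_force: [-0.1, 1.2, -0.4]
width: 0.0181
finger_force: 0.4
```

```bash
python3 -c "
from h import *
st();s=read_state();print(s['moment']);hover('t1.png','E')"
```

```text
q [-0.123   0.0512 -0.4048  1.1151 -0.0027  1.4929] ee [ 0.4638 -0.0582  0.1033] yaw 1.5257 toolz(tool tilt x,y) [-0.0027 -0.0005] F [-0.1  1.2 -0.4] w 0.0181 t 19.0
[ 0.00824385  0.03921448 -0.00765324]
TCP [ 0.4638 -0.0582  0.1033] well [ 0.4639 -0.0571] tool y axis [ 0.999 -0.045 -0.   ]
```

View pics/t1.png

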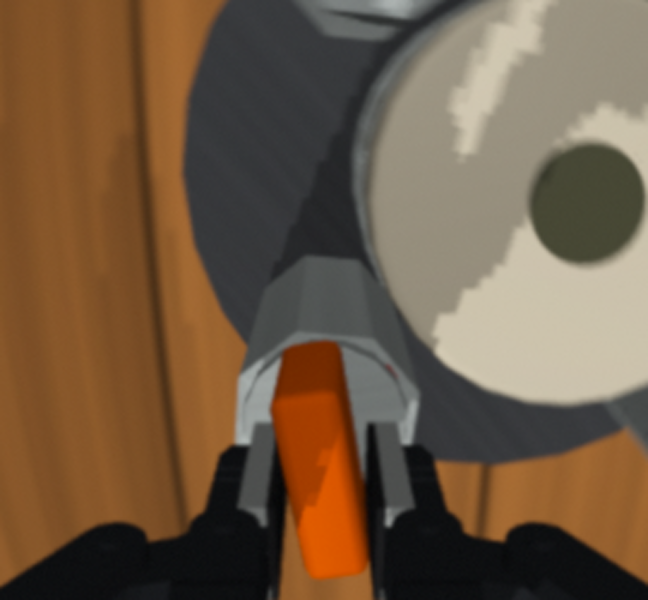

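The crop shows the wing following with a small lag at (318,450), and the flange just above the boss. I keep turning.

carry_out:
  linear:
    - [0,0,-1]
    - [0,0,-2]
    - [0,0,-3]
    - [0,0,-4]
    - [0,0,-5]
    - [0,0,-6]
    - [0,0,-6]
    - [0,0,-6]
  yaw: [-0.17,-0.34,-0.51,-0.68,-0.85,-1.02,-1.19,-1.3]
  gripper: [-0.58,-0.58,-0.58,-0.58,-0.58,-0.58,-0.58,-0.58]

```text
time: 20.05
ee_pos: [0.463, -0.057, 0.0978]
tool_rot: [0.993, 0.115, -0.001, -0.002]
ft_force: [-5.1, 4.7, 7.9]
width: 0.0177
finger_force: 11.1
```

```bash
python3 -c "
from h import *
st();s=read_state();print(s['moment']);hover('t2.png','E')"
```

```text
q [-1.2400e-01  5.5300e-02 -4.1290e-01  1.1062e+00  2.4000e-03  2.7866e+00] ee [ 0.463  -0.057   0.0978] yaw 0.231 toolz(tool tilt x,y) [-0.0025 -0.0035] F [-5.1  4.7  7.9] w 0.0177 t 20.05
[1.10273088 0.98583321 0.3065847 ]
TCP [ 0.463  -0.057   0.0978] well [ 0.4639 -0.0571] tool y axis [ 0.229 -0.973 -0.004]
```

View pics/t2.png

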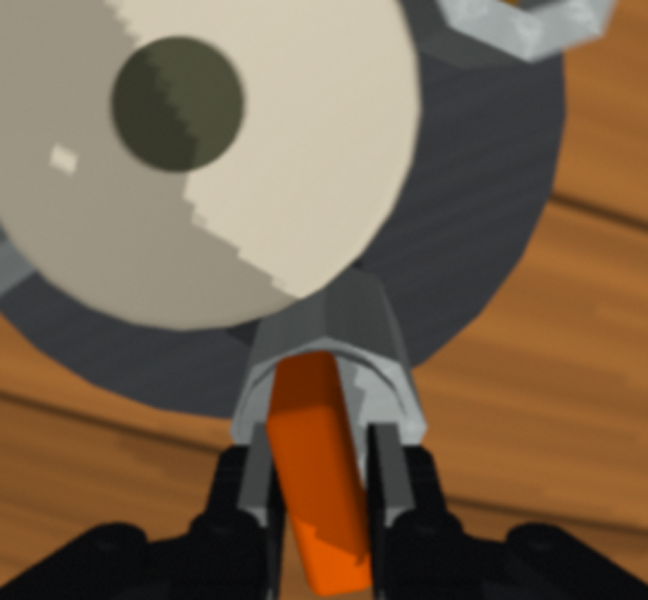

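The crop shows the flange down on the boss, the wing pushed against the pads, and a moment of about 0.3 N m with 11 N on the pad. It has met its stop. I back off, open and go to the second screw.

carry_out:
  linear:
    - [0,0,0]
    - [0,0,0]
    - [0,0,0]
    - [0,0,30]
    - [0,0,90]
    - [0,0,150]
    - [0,60,150]
    - [-16,120,150]
  yaw: [0.18,0.18,0.18,0.18,0.18,0.36,0.54,0.72]
  gripper: [-0.58,-0.2,-0.1,0,0,0,0,0]

```text
time: 21.1
ee_pos: [0.4487, 0.0627, 0.2478]
tool_rot: [0.889, 0.459, -0.0, 0.001]
ft_force: [1.0, 2.1, 0.3]
width: 0.0426
finger_force: 0.0
```

carry_out:
  linear:
    - [0,55,0]
    - [0,110,0]
    - [0,165,0]
    - [0,228,0]
    - [0,228,0]
    - [0,228,0]
    - [0,228,0]
    - [0,228,0]
  yaw: [0.18,0.36,0.54,0.72,0.9,1.08,1.26,1.44]
  gripper: [0,0,0,0,0,0,0,0]

```text
time: 22.1
ee_pos: [0.4477, 0.29, 0.247]
tool_rot: [0.364, 0.931, -0.001, 0.001]
ft_force: [0.5, -0.6, -0.8]
width: 0.0429
finger_force: 0.0
```

carry_out:
  linear:
    - [0,0,0]
    - [0,0,0]
    - [0,0,0]
    - [0,0,0]
    - [0,0,0]
    - [0,0,-40]
    - [0,0,-80]
    - [0,0,-80]
  yaw: [0.18,0.36,0.54,0.72,0.9,0.9,0.9,0.9]
  gripper: [0,0,0,0,0,0,0,0]

```text
time: 23.1
ee_pos: [0.4459, 0.2887, 0.1643]
tool_rot: [-0.074, 0.997, -0.002, -0.001]
ft_force: [0.9, 0.0, 0.3]
width: 0.0426
finger_force: 0.0
```

```bash
cat >> h.py <<'E'
def wings(name=None,z=.125):
    s,c=grab('wrist');im=c['frame'];st()
    m,b=blobs(im,(3,200,180),(16,255,255),60);n,l=cv2.connectedComponents(m)
    for ce,s_,r in b:
        P=np.argwhere(l==l[int(round(s_[1]+s_[3]/2)),int(round(s_[0]+s_[2]/2))])[:,::-1] if 0 else np.argwhere(l==np.bincount(l[s_[1]:s_[1]+s_[3],s_[0]:s_[0]+s_[2]].ravel())[1:].argmax()+1)[:,::-1]
        W=wplane(s,c,P,z)[:,:2];rr=cv2.minAreaRect((W*1000).astype(np.float32))
        bx=cv2.boxPoints(rr);e=max([bx[1]-bx[0],bx[2]-bx[1]],key=np.linalg.norm)
        print('wing px',ce.round(0),'c',np.round(rr[0],1),np.round(rr[1],1),'ang',(np.arctan2(e[1],e[0])%np.pi).round(3))
    if name: save(im,name,1.2)
E
python3 -c "
from h import *
wings()"
```

```text
q [ 0.5755  0.1478 -0.1556  1.268  -0.0018  0.4268] ee [0.447  0.2894 0.1666] yaw -2.9929 toolz(tool tilt x,y) [-0.0002 -0.0019] F [-0.7  0.4  0.6] w 0.043 t 23.15
wing px [257. 221.] c [446.6 290.6] [41.7 11.6] ang 0.14
wing px [254. 308.] c [520.5 299.9] [43.5 11.9] ang 0.845
```

carry_out:
  linear:
    - [0,1,-30]
    - [0,1,-55]
    - [0,1,-70]
    - [0,1,-70]
    - [0,1,-70]
    - [0,1,-70]
    - [0,1,-70]
    - [0,1,-70]
  yaw: [0,0,0,0,0,0,0,0]
  gripper: [0,0,0,-1,-1,-1,-1,-1]
  force: 50

```text
time: 24.15
ee_pos: [0.4484, 0.2913, 0.0985]
tool_rot: [-0.075, 0.997, 0.0, 0.002]
ft_force: [-0.4, -0.3, 6.8]
width: 0.0133
finger_force: 52.0
```

```bash
python3 -c "
from h import *
st()"
```

```text
q [ 0.5771  0.1735 -0.2768  1.116  -0.0019  0.4275] ee [0.4484 0.2913 0.0985] yaw -2.992 toolz(tool tilt x,y) [-0.0049  0.0002] F [-0.4 -0.3  6.8] w 0.0133 t 24.15
```

carry_out:
  linear:
    - [0,0,40]
    - [0,0,90]
    - [0,0,137]
    - [35,-55,137]
    - [70,-110,137]
    - [105,-165,137]
    - [135,-220,137]
    - [150,-243,137]
  yaw: [0,0,0,0.18,0.36,0.54,0.72,0.9]
  gripper: [-1,-1,-1,-1,-1,-1,-1,-1]

```text
time: 25.15
ee_pos: [0.5982, 0.046, 0.2337]
tool_rot: [-0.492, 0.87, 0.001, 0.001]
ft_force: [0.7, 0.3, -3.2]
width: 0.0132
finger_force: 53.0
```

carry_out:
  linear:
    - [0,0,0]
    - [0,0,-25]
    - [0,0,-50]
    - [0,0,-50]
    - [0,0,-50]
    - [0,0,-50]
  yaw: [0.06,0.06,0.06,0.06,0.06,0.06]
  gripper: [-1,-1,-1,-1,-1,-1]

```text
time: 25.9
ee_pos: [0.5983, 0.048, 0.1855]
tool_rot: [-0.516, 0.857, -0.0, 0.002]
ft_force: [-0.4, -0.4, -2.5]
width: 0.013
finger_force: 52.9
```

```bash
python3 -c "
from h import *
st();hover('h2.png','A',.0885)"
```

```text
q [ 0.0792  0.2684  0.0354  1.3337  0.0018 -1.0047] ee [0.5983 0.048  0.1855] yaw -2.0577 toolz(tool tilt x,y) [-0.0037 -0.0024] F [-0.4 -0.4 -2.5] w 0.013 t 25.9
dash 1 pred [264.5 172.4] seen [264.  172.9] 24 well from it [0.5987 0.0473]
lug pred [255.8 187.1] seen [255.  188.7] 28 offset tool xy [-0.0013 -0.0006] axis world [0.5997 0.049 ]
TCP [0.5983 0.048  0.1855] well [0.5981 0.0471] tool y axis [-0.884  0.468 -0.002]
```

carry_out:
  linear:
    - [0,0.5,0]
    - [0,0.5,-8]
    - [0,0.5,-16]
    - [0,0.5,-24]
    - [0,0.5,-24]
  yaw: [0,0,0,0,0]
  gripper: [-1,-1,-1,-1,-1]

```text
time: 26.58
ee_pos: [0.5971, 0.0483, 0.1589]
tool_rot: [-0.516, 0.857, 0.001, 0.0]
ft_force: [-0.4, 0.2, -3.0]
width: 0.0129
finger_force: 52.9
```

carry_out:
  linear:
    - [0,0,-7]
    - [0,0,-14]
    - [0,0,-21]
    - [0,0,-28]
    - [0,0,-28]
  yaw: [0,0,0,0,0]
  gripper: [-1,-1,-1,-1,-1]

```text
time: 27.2
ee_pos: [0.5972, 0.0483, 0.1313]
tool_rot: [-0.516, 0.857, 0.001, 0.001]
ft_force: [-0.3, 0.4, -2.6]
width: 0.013
finger_force: 53.0
```

carry_out:
  linear:
    - [0,0,-7]
    - [0,0,-14]
    - [0,0,-18]
    - [0,0,-18]
    - [0,0,-18]
    - [0,0,-18]
  yaw: [0,0,0,0,0,0]
  gripper: [-1,-1,-1,-0.58,-0.58,-0.58]

```text
time: 27.95
ee_pos: [0.5981, 0.0484, 0.1148]
tool_rot: [-0.516, 0.857, 0.0, 0.002]
ft_force: [0.2, 0.0, 0.1]
width: 0.018
finger_force: 0.0
```

carry_out:
  linear:
    - [0,0,0]
    - [0,0,-1]
    - [0,0,-1]
    - [0,0,-2]
    - [0,0,-2]
    - [0,0,-3]
    - [0,0,-4]
    - [0,0,-4]
  yaw: [-0.17,-0.34,-0.51,-0.68,-0.85,-1.02,-1.19,-1.36]
  gripper: [-0.58,-0.58,-0.58,-0.58,-0.58,-0.58,-0.58,-0.58]

```text
time: 28.95
ee_pos: [0.5979, 0.0484, 0.1104]
tool_rot: [0.14, 0.99, -0.0, 0.001]
ft_force: [-1.1, -0.3, 0.3]
width: 0.0183
finger_force: 0.3
```

carry_out:
  linear:
    - [0,0,0]
    - [0,0,-1]
    - [0,0,-1]
    - [0,0,-2]
    - [0,0,-2]
    - [0,0,-3]
    - [0,0,-4]
    - [0,0,-5]
  yaw: [-0.17,-0.34,-0.51,-0.68,-0.85,-1.02,-1.19,-1.36]
  gripper: [-0.58,-0.58,-0.58,-0.58,-0.58,-0.58,-0.58,-0.58]

```text
time: 29.95
ee_pos: [0.5979, 0.0484, 0.1055]
tool_rot: [0.732, 0.682, -0.001, 0.001]
ft_force: [0.5, -0.3, 0.7]
width: 0.0178
finger_force: 0.5
```

carry_out:
  linear:
    - [0,0,-1]
    - [0,0,-2]
    - [0,0,-3]
    - [0,0,-4]
    - [0,0,-5]
    - [0,0,-5]
    - [0,0,-5]
  yaw: [-0.17,-0.34,-0.51,-0.68,-0.85,-1.02,-1.1]
  gripper: [-0.58,-0.58,-0.58,-0.58,-0.58,-0.58,-0.58]

```text
time: 30.82
ee_pos: [0.5976, 0.0482, 0.1009]
tool_rot: [0.98, 0.2, -0.001, 0.0]
ft_force: [-1.9, -0.7, 2.7]
width: 0.018
finger_force: 4.3
```

```bash
python3 -c "
from h import *
wings();print(read_state()['moment'])"
```

```text
q [ 8.0700e-02  2.9600e-01 -1.1490e-01  1.1621e+00 -5.0000e-04  2.8219e+00] ee [0.5976 0.0482 0.1009] yaw 0.4004 toolz(tool tilt x,y) [-0.0023 -0.0003] F [-2.5 -1.3  2.5] w 0.0179 t 30.875
wing px [396.  16.] c [731.  42.] [14.5 26.2] ang 2.705
wing px [253. 269.] c [600.5  50.2] [41.8 12.2] ang 0.607
[-0.18084538  0.26406042  0.05977564]
```

carry_out:
  linear:
    - [0,0,0]
    - [0,0,0]
    - [0,0,0]
  yaw: [-0.08,-0.15,-0.15]
  gripper: [-0.58,-0.58,-0.58]

```text
time: 31.25
ee_pos: [0.5978, 0.0483, 0.1007]
tool_rot: [0.992, 0.128, -0.001, -0.0]
ft_force: [-1.6, -0.6, 3.3]
width: 0.0179
finger_force: 3.2
```

```bash
python3 -c "
from h import *
wings();print(read_state()['moment'],read_state()['finger_force'])"
```

```text
q [ 8.0500e-02  2.9630e-01 -1.1500e-01  1.1616e+00  1.0000e-04  2.9648e+00] ee [0.5978 0.0483 0.1007] yaw 0.2573 toolz(tool tilt x,y) [-0.002  -0.0004] F [-1.1 -1.   4.5] w 0.0183 t 31.3
wing px [253. 270.] c [600.8  49.6] [41.5 12.4] ang 0.447
[-0.19242277  0.34345828  0.08828254] 3.144440052565187
```

Force is still only 3–4 N, so I open, rise and measure the height of both screws from their apparent positions.

carry_out:
  linear:
    - [0,0,0]
    - [0,0,0]
    - [0,0,0]
    - [0,0,40]
    - [0,0,90]
    - [0,0,130]
    - [0,0,130]
    - [0,0,130]
  yaw: [0.2,0.2,0.2,0.2,0.2,0.2,0.2,0.2]
  gripper: [-0.58,-0.2,0,0,0,0,0,0]

```text
time: 32.3
ee_pos: [0.5976, 0.0484, 0.2295]
tool_rot: [0.974, 0.225, -0.002, -0.0]
ft_force: [-0.1, -0.6, -1.5]
width: 0.043
finger_force: 0.0
```

```bash
python3 -c "
from h import *
wings('v1.png')"
```

```text
q [ 8.0900e-02  2.7300e-01  1.3590e-01  1.4382e+00 -2.0000e-04  2.7678e+00] ee [0.5972 0.0484 0.2288] yaw 0.4547 toolz(tool tilt x,y) [-0.0043 -0.0015] F [-0.5 -0.4 -0.2] w 0.0428 t 32.35
wing px [382.  26.] c [779.8  13.9] [ 8.6 42.8] ang 1.704
wing px [343.  43.] c [747.3  28.9] [11.7 27.2] ang 2.668
wing px [355.  50.] c [747.3  28.9] [11.7 27.2] ang 2.668
wing px [25. 87.] c [596.6 308. ] [42.2 13.8] ang 0.44
wing px [ 17. 155.] c [522.5 298.2] [43.6 13.6] ang 0.87
wing px [256. 189.] c [599.8  49.4] [40.3 12. ] ang 0.447
wing px [288. 323.] c [475.  -50.9] [25.5 12.4] ang 0.426
```

View pics/v1.png

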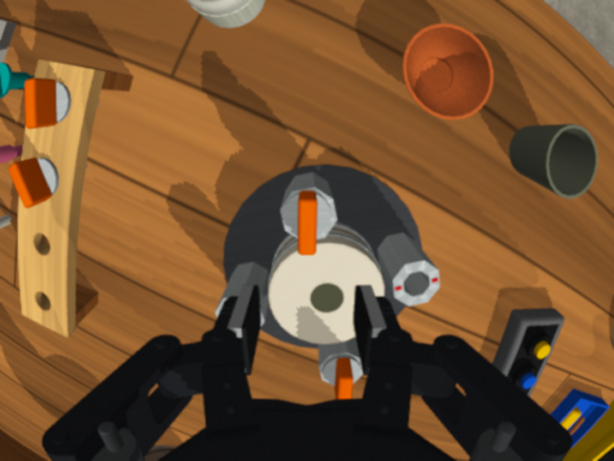

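The picture shows both wings in wells A (307,220) and E (343,380), with the flanges looking down on the bosses. The two wings are at nearly the same angle. I take a second view from the opposite side on the way to check the heights by parallax.

carry_out:
  linear:
    - [-20,0,20]
    - [-40,0,20]
    - [-60,0,20]
    - [-80,0,20]
    - [-80,0,20]
    - [-80,0,20]
    - [-80,0,20]
    - [-80,0,20]
  yaw: [0.18,0.36,0.54,0.72,0.9,1.08,1.26,1.44]
  gripper: [0,0,0,0,0,0,0,0]

```text
time: 33.35
ee_pos: [0.517, 0.0483, 0.2484]
tool_rot: [0.581, 0.814, -0.002, -0.0]
ft_force: [0.7, -0.1, -0.8]
width: 0.0428
finger_force: 0.0
```

carry_out:
  linear:
    - [0,0,0]
    - [0,0,0]
    - [0,0,0]
    - [0,0,0]
    - [0,0,0]
    - [0,0,0]
    - [0,0,0]
    - [0,0,0]
  yaw: [0.18,0.36,0.54,0.72,0.9,1.08,1.26,1.44]
  gripper: [0,0,0,0,0,0,0,0]

```text
time: 34.35
ee_pos: [0.517, 0.0483, 0.2484]
tool_rot: [-0.099, 0.995, -0.0, -0.0]
ft_force: [-0.3, -0.3, -1.0]
width: 0.0429
finger_force: 0.0
```

```bash
python3 - <<'E'
from h import *
import pickle
wings()
s,c=grab('wrist');pickle.dump((s,c),open('v2.pkl','wb'))
H=np.array(c['hand_eye']);print('cam',Ro.from_quat(s['tool_rot']).as_matrix()@H[:3,3]+s['ee_pos'])
E
```

```text
q [ 9.3500e-02  1.1600e-01 -1.3400e-02  1.4417e+00 -5.0000e-04 -1.1090e-01] ee [0.517  0.0483 0.2484] yaw -2.9372 toolz(tool tilt x,y) [ 0.0003 -0.0005] F [ 0.4  0.9 -0.1] w 0.0429 t 34.4
wing px [154. 112.] c [466.8 -56.7] [42.2 12.9] ang 0.451
wing px [462. 225.] c [515.3 297.7] [46.  13.7] ang 0.867
wing px [241. 257.] c [596.7  49.7] [43.3 11.8] ang 0.446
wing px [445. 274.] c [583.9 305.7] [40.  13.5] ang 0.403
cam [0.43878938 0.03249984 0.39011552]
```

Height bias is the same as for screws still in the rack, so A is home. The residuals are only about 2 mm of lateral play. On to the third screw.

carry_out:
  linear:
    - [3,60,0]
    - [3,120,0]
    - [3,180,0]
    - [3,240,0]
    - [3,252,0]
    - [3,252,-40]
    - [3,252,-80]
    - [3,252,-80]
  yaw: [0.17,0.34,0.5,0.66,0.66,0.66,0.66,0.66]
  gripper: [0,0,0,0,0,0,0,0]

```text
time: 35.45
ee_pos: [0.5186, 0.2984, 0.1665]
tool_rot: [-0.412, 0.911, -0.0, -0.002]
ft_force: [0.2, -0.4, 0.0]
width: 0.0429
finger_force: 0.0
```

carry_out:
  linear:
    - [0,0,0]
    - [0,0,0]
  yaw: [0,0]
  gripper: [0,0]

```text
time: 35.7
ee_pos: [0.5217, 0.3005, 0.1723]
tool_rot: [-0.413, 0.911, 0.0, 0.003]
ft_force: [-0.4, 0.8, 0.6]
width: 0.0427
finger_force: 0.0
```

```bash
python3 -c "
from h import *
wings()"
```

```text
q [ 5.228e-01  2.723e-01  1.130e-02  1.304e+00  1.000e-04 -3.300e-01] ee [0.5216 0.3006 0.1722] yaw -2.2888 toolz(tool tilt x,y) [-0.0056 -0.0018] F [-0.4 -0.8 -0.5] w 0.0421 t 35.75
wing px [256. 213.] c [521.  299.8] [42.7 10.9] ang 0.842
```

carry_out:
  linear:
    - [-1,0,-30]
    - [-1,0,-55]
    - [-1,0,-70]
    - [-1,0,-70]
    - [-1,0,-70]
    - [-1,0,-70]
    - [-1,0,-70]
    - [-1,0,-70]
  yaw: [0,0,0,0,0,0,0,0]
  gripper: [0,0,0,0,-1,-1,-1,-1]
  force: 50

```text
time: 36.75
ee_pos: [0.5205, 0.3007, 0.1016]
tool_rot: [-0.414, 0.91, 0.0, 0.003]
ft_force: [-0.2, -1.1, 5.8]
width: 0.0133
finger_force: 51.9
```

```bash
python3 -c "
from h import *
st()"
```

```text
q [ 0.524   0.2925 -0.1181  1.155  -0.     -0.3297] ee [0.5205 0.3007 0.1016] yaw -2.2879 toolz(tool tilt x,y) [-0.0049 -0.0017] F [-0.2 -1.1  5.8] w 0.0133 t 36.75
```

carry_out:
  linear:
    - [0,0,40]
    - [0,0,90]
    - [0,0,135]
    - [-10,-55,135]
    - [-20,-110,135]
    - [-30,-165,135]
    - [-41,-220,135]
    - [-41,-239,135]
  yaw: [0,0.1,0.28,0.46,0.64,0.82,1.0,1.18]
  gripper: [-1,-1,-1,-1,-1,-1,-1,-1]

```text
time: 37.75
ee_pos: [0.4773, 0.059, 0.235]
tool_rot: [0.851, -0.525, -0.001, -0.001]
ft_force: [0.6, 0.5, -2.0]
width: 0.0128
finger_force: 52.4
```

carry_out:
  linear:
    - [0,0,0]
    - [0,0,0]
    - [0,0,-20]
    - [0,0,-47]
    - [0,0,-47]
    - [0,0,-47]
    - [0,0,-47]
    - [0,0,-47]
  yaw: [0.18,0.36,0.54,0.65,0.65,0.65,0.65,0.65]
  gripper: [-1,-1,-1,-1,-1,-1,-1,-1]

```text
time: 38.75
ee_pos: [0.4791, 0.0615, 0.189]
tool_rot: [0.974, -0.227, -0.001, -0.001]
ft_force: [-1.2, -0.3, -3.2]
width: 0.0128
finger_force: 52.3
```

```bash
python3 -c "
from h import *
st();hover('h3.png','D',.0916);wings()"
```

```text
q [ 1.2630e-01  5.0300e-02 -2.1520e-01  1.3056e+00  2.1000e-03 -2.5570e+00] ee [0.4791 0.0615 0.189 ] yaw -0.4584 toolz(tool tilt x,y) [-0.0014 -0.0016] F [-1.2 -0.3 -3.2] w 0.0128 t 38.75
dash 1 pred [265.1 174.6] seen [264.2 174.3] 21 well from it [0.4795 0.0627]
lug pred [256.4 187.2] seen [247.9 183.1] 14 offset tool xy [ 0.0034 -0.0067] axis world [0.4851 0.0661]
lug pred [256.4 187.2] seen [257.9 183.1] 34 offset tool xy [0.0034 0.0012] axis world [0.4816 0.0591]
lug pred [256.4 187.2] seen [255.8 191.5] 21 offset tool xy [-0.0036 -0.0005] axis world [0.4761 0.0637]
TCP [0.4791 0.0615 0.189 ] well [0.4789 0.0621] tool y axis [-0.442 -0.897 -0.002]
q [ 1.2630e-01  5.0500e-02 -2.1590e-01  1.3054e+00  2.1000e-03 -2.5572e+00] ee [0.4789 0.0614 0.1886] yaw -0.4581 toolz(tool tilt x,y) [-0.0019 -0.0012] F [ 0.4  0.1 -2.9] w 0.0133 t 38.85
wing px [197.  54.] c [598.4  48.1] [41.9 11.9] ang 0.437
wing px [400. 157.] c [466.8 -55.4] [41.3 11.7] ang 0.44
wing px [256. 245.] c [448.1  77.1] [20.3 26.5] ang 2.702
wing px [257. 301.] c [401.4  99.8] [20.2 15. ] ang 1.113
```

carry_out:
  linear:
    - [0.6,0.4,0]
    - [0.6,0.4,-8]
    - [0.6,0.4,-16]
    - [0.6,0.4,-24]
    - [0.6,0.4,-24]
  yaw: [0,0,0,0,0]
  gripper: [-1,-1,-1,-1,-1]

```text
time: 39.48
ee_pos: [0.4787, 0.0617, 0.1631]
tool_rot: [0.974, -0.227, -0.002, -0.0]
ft_force: [0.1, 0.1, -2.9]
width: 0.0128
finger_force: 52.3
```

carry_out:
  linear:
    - [0,0,-7]
    - [0,0,-14]
    - [0,0,-21]
    - [0,0,-28]
    - [0,0,-28]
  yaw: [0,0,0,0,0]
  gripper: [-1,-1,-1,-1,-1]

```text
time: 40.1
ee_pos: [0.4788, 0.0617, 0.1354]
tool_rot: [0.974, -0.227, -0.002, -0.0]
ft_force: [-0.2, -0.7, -2.9]
width: 0.0128
finger_force: 52.3
```

carry_out:
  linear:
    - [0,0,-7]
    - [0,0,-14]
    - [0,0,-18]
    - [0,0,-18]
    - [0,0,-18]
    - [0,0,-18]
  yaw: [0,0,0,0,0,0]
  gripper: [-1,-1,-1,-0.58,-0.58,-0.58]

```text
time: 40.85
ee_pos: [0.4797, 0.0618, 0.1187]
tool_rot: [0.974, -0.227, -0.001, -0.001]
ft_force: [-0.1, -0.4, 0.1]
width: 0.018
finger_force: 0.0
```

carry_out:
  linear:
    - [0,0,-1]
    - [0,0,-2]
    - [0,0,-3]
    - [0,0,-4]
    - [0,0,-5]
    - [0,0,-5]
    - [0,0,-6]
    - [0,0,-7]
  yaw: [-0.17,-0.34,-0.51,-0.68,-0.85,-1.02,-1.19,-1.36]
  gripper: [-0.58,-0.58,-0.58,-0.58,-0.58,-0.58,-0.58,-0.58]

```text
time: 41.85
ee_pos: [0.4798, 0.0618, 0.1116]
tool_rot: [-0.612, 0.791, 0.0, 0.002]
ft_force: [0.8, -0.5, 0.7]
width: 0.0178
finger_force: 0.6
```

carry_out:
  linear:
    - [0,0,0]
    - [0,0,-1]
    - [0,0,-1]
    - [0,0,-2]
    - [0,0,-2]
    - [0,0,-3]
    - [0,0,-4]
    - [0,0,-5]
  yaw: [-0.17,-0.34,-0.51,-0.68,-0.85,-1.02,-1.19,-1.36]
  gripper: [-0.58,-0.58,-0.58,-0.58,-0.58,-0.58,-0.58,-0.58]

```text
time: 42.85
ee_pos: [0.4796, 0.0618, 0.1066]
tool_rot: [0.021, 1.0, -0.0, 0.002]
ft_force: [0.2, 0.3, 0.7]
width: 0.0179
finger_force: 0.3
```

carry_out:
  linear:
    - [0,0,-1]
    - [0,0,-2]
    - [0,0,-3]
    - [0,0,-3]
    - [0,0,-3]
    - [0,0,-3]
    - [0,0,-3]
    - [0,0,-3]
  yaw: [-0.17,-0.34,-0.51,-0.68,-0.85,-1.02,-1.19,-1.2]
  gripper: [-0.58,-0.58,-0.58,-0.58,-0.58,-0.58,-0.58,-0.58]

```text
time: 43.85
ee_pos: [0.4792, 0.0619, 0.1036]
tool_rot: [0.579, 0.815, -0.001, 0.001]
ft_force: [-1.1, 0.5, 2.6]
width: 0.0179
finger_force: 1.9
```

```bash
python3 -c "
from h import *
wings();print(read_state()['moment'],read_state()['finger_force'])"
```

```text
q [ 0.1299  0.0801 -0.3731  1.1175 -0.0025  1.3638] ee [0.4793 0.0618 0.1035] yaw 1.9076 toolz(tool tilt x,y) [-0.0025 -0.0005] F [-1.8  0.6  2.7] w 0.0176 t 43.9
wing px [255. 267.] c [478.9  64.5] [11.9 41.6] ang 2.078
wing px [473. 316.] c [644.7  66.5] [36.1 18.5] ang 0.367
wing px [437. 322.] c [606.3  57.6] [14.7 28.5] ang 2.901
[0.0254444  0.33611199 0.04590741] 1.6913936793571338
```

carry_out:
  linear:
    - [0,0,0]
    - [0,0,0]
    - [0,0,0]
    - [0,0,0]
    - [0,0,0]
    - [0,0,0]
  yaw: [-0.15,-0.3,-0.45,-0.6,-0.75,-0.75]
  gripper: [-0.58,-0.58,-0.58,-0.58,-0.58,-0.58]

```text
time: 44.65
ee_pos: [0.4784, 0.0623, 0.1033]
tool_rot: [0.837, 0.547, -0.002, -0.001]
ft_force: [-5.3, 1.8, 2.6]
width: 0.0181
finger_force: 2.5
```

```bash
python3 -c "
from h import *
wings();print(read_state()['moment'],read_state()['finger_force'])"
```

```text
q [ 1.2970e-01  8.1600e-02 -3.7230e-01  1.1203e+00 -4.0000e-04  2.1118e+00] ee [0.4784 0.0623 0.1032] yaw 1.1595 toolz(tool tilt x,y) [-0.002  -0.0026] F [-4.6  1.6  3.3] w 0.0178 t 44.7
wing px [470. 202.] c [597.1  50.5] [42.  12.7] ang 0.441
wing px [254. 267.] c [479.4  65.1] [42.  12.1] ang 1.322
[0.45117886 1.02389895 0.1125907 ] 2.5606097420677543
```

carry_out:
  linear:
    - [0,0,0]
    - [0,0,0]
    - [0,0,0]
    - [0,0,40]
    - [0,0,90]
    - [0,0,147]
    - [25,55,147]
    - [50,110,147]
  yaw: [0.18,0.18,0.18,0.18,0.18,0.36,0.54,0.72]
  gripper: [-0.58,-0.2,-0.1,0,0,0,0,0]

```text
time: 45.7
ee_pos: [0.5306, 0.1726, 0.2517]
tool_rot: [0.591, 0.807, 0.0, 0.002]
ft_force: [0.7, 0.1, 0.1]
width: 0.0426
finger_force: 0.0
```

carry_out:
  linear:
    - [25,55,0]
    - [50,110,0]
    - [65,139,0]
    - [65,139,0]
    - [65,139,0]
    - [65,139,0]
    - [65,139,0]
    - [65,139,0]
  yaw: [0.18,0.36,0.54,0.72,0.9,1.08,1.26,1.44]
  gripper: [0,0,0,0,0,0,0,0]

```text
time: 46.7
ee_pos: [0.5945, 0.3108, 0.2499]
tool_rot: [-0.089, 0.996, -0.0, 0.001]
ft_force: [0.2, 0.4, 0.3]
width: 0.0428
finger_force: 0.0
```

carry_out:
  linear:
    - [0,0,0]
    - [0,0,-40]
    - [0,0,-80]
    - [0,0,-80]
    - [0,0,-80]
    - [0,0,-80]
  yaw: [0.18,0.22,0.22,0.22,0.22,0.22]
  gripper: [0,0,0,0,0,0]

```text
time: 47.45
ee_pos: [0.5953, 0.3113, 0.1725]
tool_rot: [-0.196, 0.981, 0.0, 0.003]
ft_force: [0.1, -0.2, -0.5]
width: 0.0426
finger_force: 0.0
```

```bash
python3 -c "
from h import *
wings()"
```

```text
q [ 4.8230e-01  4.0860e-01  2.0070e-01  1.3571e+00 -1.1000e-03  8.8700e-02] ee [0.5952 0.3112 0.1723] yaw -2.748 toolz(tool tilt x,y) [-0.0059 -0.0006] F [ 0.5 -0.2  0.4] w 0.0425 t 47.5
wing px [253. 213.] c [594.8 309.4] [42.  11.7] ang 0.434
```

carry_out:
  linear:
    - [-0.7,-1,-30]
    - [-0.7,-1,-55]
    - [-0.7,-1,-71]
    - [-0.7,-1,-71]
    - [-0.7,-1,-71]
    - [-0.7,-1,-71]
    - [-0.7,-1,-71]
    - [-0.7,-1,-71]
  yaw: [0.03,0.03,0.03,0.03,0.03,0.03,0.03,0.03]
  gripper: [0,0,0,0,-1,-1,-1,-1]
  force: 50

```text
time: 48.5
ee_pos: [0.5944, 0.3101, 0.1007]
tool_rot: [-0.21, 0.978, 0.0, 0.003]
ft_force: [0.3, -1.7, 6.4]
width: 0.0129
finger_force: 51.0
```

```bash
python3 -c "
from h import *
st()"
```

```text
q [ 4.8130e-01  4.2190e-01  6.3000e-02  1.2067e+00 -1.0000e-03  5.7700e-02] ee [0.5944 0.3101 0.1007] yaw -2.7179 toolz(tool tilt x,y) [-0.0052 -0.0007] F [ 0.3 -1.7  6.4] w 0.0129 t 48.5
```

carry_out:
  linear:
    - [0,0,40]
    - [0,0,90]
    - [0,0,140]
    - [0,-55,140]
    - [0,-110,140]
    - [-5,-165,140]
    - [-11,-220,140]
    - [-11,-275,140]
  yaw: [0,0.1,0.28,0.46,0.64,0.82,1.0,1.18]
  gripper: [-1,-1,-1,-1,-1,-1,-1,-1]

```text
time: 49.5
ee_pos: [0.5817, 0.0332, 0.2387]
tool_rot: [0.721, -0.693, -0.001, -0.001]
ft_force: [1.5, 0.3, -3.9]
width: 0.0131
finger_force: 51.7
```

carry_out:
  linear:
    - [0,-55,0]
    - [0,-107,0]
    - [0,-107,0]
    - [0,-107,-10]
    - [0,-107,-30]
    - [0,-107,-52]
    - [0,-107,-52]
    - [0,-107,-52]
  yaw: [0.18,0.36,0.54,0.72,0.9,1.07,1.07,1.07]
  gripper: [-1,-1,-1,-1,-1,-1,-1,-1]

```text
time: 50.5
ee_pos: [0.5826, -0.0722, 0.1876]
tool_rot: [0.972, -0.233, -0.001, -0.001]
ft_force: [-0.2, -0.8, -2.7]
width: 0.0131
finger_force: 51.6
```

carry_out:
  linear:
    - [0,0,0]
    - [0,0,0]
  yaw: [0,0]
  gripper: [-1,-1]

```text
time: 50.75
ee_pos: [0.583, -0.0722, 0.1879]
tool_rot: [0.973, -0.232, -0.001, -0.001]
ft_force: [0.3, 0.7, -3.1]
width: 0.013
finger_force: 51.6
```

```bash
python3 -c "
from h import *
st();hover('h4.png','B',.0907);wings()"
```

```text
q [-1.2410e-01  2.4780e-01  1.4000e-02  1.3379e+00  1.6000e-03 -2.7971e+00] ee [ 0.583  -0.0722  0.1879] yaw -0.4686 toolz(tool tilt x,y) [-0.0014 -0.0012] F [ 0.3  0.7 -3.1] w 0.013 t 50.75
dash 0 pred [265.4 174.1] seen [264.7 173.5] 24 well from it [ 0.5838 -0.0718]
lug pred [256.4 187.5] seen [258.2 179.8] 4 offset tool xy [0.0064 0.0014] axis world [ 0.588  -0.0763]
lug pred [256.4 187.5] seen [254.5 182.8] 70 offset tool xy [ 0.0039 -0.0015] axis world [ 0.5871 -0.0725]
lug pred [256.4 187.5] seen [255.7 192.6] 28 offset tool xy [-0.0042 -0.0006] axis world [ 0.5794 -0.0697]
TCP [ 0.583  -0.0722  0.1879] well [ 0.5831 -0.0721] tool y axis [-0.452 -0.892 -0.001]
q [-1.2410e-01  2.4790e-01  1.3500e-02  1.3377e+00  1.6000e-03 -2.7975e+00] ee [ 0.5828 -0.0722  0.1876] yaw -0.4683 toolz(tool tilt x,y) [-0.0018 -0.001 ] F [-0.4  0.4 -3.3] w 0.0129 t 50.85
wing px [151.  44.] c [728.7 -60.2] [21.7 61.7] ang 2.525
wing px [94. 53.] c [737.7 -35.1] [18.5 28.2] ang 2.67
wing px [115.  50.] c [737.7 -35.1] [18.5 28.2] ang 2.67
wing px [122. 251.] c [599.7  47.1] [42.4 14.2] ang 0.449
wing px [255. 272.] c [530.2 -45.1] [21.1 72.8] ang 2.673
```

carry_out:
  linear:
    - [1.5,-0.7,0]
    - [1.5,-0.7,0]
    - [1.5,-0.7,-8]
    - [1.5,-0.7,-16]
    - [1.5,-0.7,-24]
    - [1.5,-0.7,-24]
  yaw: [0,0,0,0,0,0]
  gripper: [-1,-1,-1,-1,-1,-1]

```text
time: 51.6
ee_pos: [0.5835, -0.0728, 0.162]
tool_rot: [0.973, -0.232, -0.002, -0.001]
ft_force: [-0.2, -0.3, -3.4]
width: 0.0134
finger_force: 51.7
```

carry_out:
  linear:
    - [0,0,-7]
    - [0,0,-14]
    - [0,0,-21]
    - [0,0,-28]
    - [0,0,-28]
  yaw: [0,0,0,0,0]
  gripper: [-1,-1,-1,-1,-1]

```text
time: 52.22
ee_pos: [0.5836, -0.0729, 0.1343]
tool_rot: [0.973, -0.232, -0.002, -0.001]
ft_force: [0.0, 0.2, -2.8]
width: 0.0127
finger_force: 51.7
```

carry_out:
  linear:
    - [0,0,-7]
    - [0,0,-14]
    - [0,0,-18]
    - [0,0,-18]
    - [0,0,-18]
    - [0,0,-18]
  yaw: [0,0,0,0,0,0]
  gripper: [-1,-1,-1,-0.58,-0.58,-0.58]

```text
time: 52.98
ee_pos: [0.5845, -0.0729, 0.1178]
tool_rot: [0.973, -0.232, -0.001, -0.001]
ft_force: [-0.4, -0.2, -0.1]
width: 0.0179
finger_force: 0.0
```

carry_out:
  linear:
    - [0,0,-1]
    - [0,0,-2]
    - [0,0,-3]
    - [0,0,-4]
    - [0,0,-5]
    - [0,0,-5]
    - [0,0,-6]
    - [0,0,-7]
  yaw: [-0.17,-0.34,-0.51,-0.68,-0.85,-1.02,-1.19,-1.36]
  gripper: [-0.58,-0.58,-0.58,-0.58,-0.58,-0.58,-0.58,-0.58]

```text
time: 53.98
ee_pos: [0.5845, -0.073, 0.1107]
tool_rot: [-0.608, 0.794, 0.0, 0.002]
ft_force: [-0.2, -0.2, 0.9]
width: 0.0181
finger_force: 0.6
```

carry_out:
  linear:
    - [0,0,0]
    - [0,0,-1]
    - [0,0,-1]
    - [0,0,-2]
    - [0,0,-2]
    - [0,0,-3]
    - [0,0,-4]
    - [0,0,-5]
  yaw: [-0.17,-0.34,-0.51,-0.68,-0.85,-1.02,-1.19,-1.36]
  gripper: [-0.58,-0.58,-0.58,-0.58,-0.58,-0.58,-0.58,-0.58]

```text
time: 54.98
ee_pos: [0.5843, -0.0728, 0.1056]
tool_rot: [0.026, 1.0, -0.0, 0.002]
ft_force: [-0.7, -0.1, 0.4]
width: 0.0182
finger_force: 0.5
```

carry_out:
  linear:
    - [0,0,-1]
    - [0,0,-2]
    - [0,0,-2]
    - [0,0,-2]
    - [0,0,-2]
    - [0,0,-2]
    - [0,0,-2]
    - [0,0,-2]
  yaw: [-0.17,-0.34,-0.51,-0.68,-0.85,-1.02,-1.19,-1.36]
  gripper: [-0.58,-0.58,-0.58,-0.58,-0.58,-0.58,-0.58,-0.58]

```text
time: 55.98
ee_pos: [0.5847, -0.0721, 0.1035]
tool_rot: [0.648, 0.761, -0.0, 0.001]
ft_force: [1.1, 4.5, -1.3]
width: 0.0178
finger_force: 8.4
```

```bash
python3 -c "
from h import *
wings();print(read_state()['moment'],read_state()['finger_force'])"
```

```text
q [-1.2220e-01  2.7300e-01 -1.3970e-01  1.1570e+00 -8.0000e-04  1.2935e+00] ee [ 0.5847 -0.072   0.1035] yaw 1.726 toolz(tool tilt x,y) [-0.001   0.0008] F [ 1.1  3.9 -0.5] w 0.0176 t 56.025
wing px [65.  3.] c [477.1  45.6] [ 3.6 11.3] ang 3.041
wing px [328.  19.] c [599.3  47.5] [40.3 11.7] ang 0.437
wing px [ 42. 199.] c [467.4 -52.9] [41.4 12.2] ang 0.439
wing px [259. 287.] c [587.6 -78.5] [11.6 27.2] ang 1.928
[ 0.72225683 -0.28458271  0.12312604] 3.6238770349882543
```

carry_out:
  linear:
    - [0,0,0]
    - [0,0,0]
    - [0,0,0]
    - [0,0,0]
  yaw: [-0.15,-0.3,-0.4,-0.4]
  gripper: [-0.58,-0.58,-0.58,-0.58]

```text
time: 56.52
ee_pos: [0.5848, -0.0722, 0.1034]
tool_rot: [0.784, 0.621, -0.0, 0.0]
ft_force: [2.7, 4.7, -1.4]
width: 0.018
finger_force: 12.9
```

```bash
python3 -c "
from h import *
wings();print(read_state()['moment'],read_state()['finger_force'])"
```

```text
q [-1.2240e-01  2.7400e-01 -1.3870e-01  1.1579e+00 -1.1000e-03  1.6796e+00] ee [ 0.5848 -0.0723  0.1033] yaw 1.3396 toolz(tool tilt x,y) [-0.001   0.0003] F [ 2.9  4.6 -2.3] w 0.0183 t 56.575
wing px [197.  14.] c [589.8  46.3] [20.8  7.5] ang 0.42
wing px [ 3. 74.] c [482.6  62. ] [41.5  7.3] ang 1.307
wing px [256. 273.] c [585.3 -71.8] [41.4 11.6] ang 1.554
wing px [ 56. 274.] c [467.6 -54.9] [41.3 11.7] ang 0.447
[ 0.7866875  -0.72120918  0.28833333] 12.906190806188533
```

carry_out:
  linear:
    - [0,0,0]
    - [0,0,0]
    - [0,0,0]
    - [0,0,40]
    - [0,0,90]
    - [-30,35,147]
    - [-53,67,147]
    - [-53,67,147]
  yaw: [0.18,0.18,0.18,0.18,0.18,0.36,0.54,0.72]
  gripper: [-0.58,-0.2,-0.1,0,0.3,0.6,1,1]

```text
time: 57.58
ee_pos: [0.5301, -0.0043, 0.2524]
tool_rot: [0.514, 0.858, -0.0, 0.002]
ft_force: [-0.7, -0.3, -0.2]
width: 0.0854
finger_force: 0.0
```

carry_out:
  linear:
    - [-40,0,20]
    - [-40,0,20]
    - [-40,0,20]
    - [-40,0,20]
    - [-40,0,20]
    - [-40,0,20]
    - [-40,0,20]
    - [-40,0,20]
  yaw: [0.18,0.36,0.54,0.72,0.9,1.08,1.09,1.09]
  gripper: [1,1,1,1,1,1,1,1]

```text
time: 58.58
ee_pos: [0.4911, -0.006, 0.2702]
tool_rot: [-0.0, 1.0, -0.0, 0.001]
ft_force: [0.5, -0.5, 0.7]
width: 0.0854
finger_force: 0.0
```

```bash
python3 -c "
from h import *
wings()
s,c=grab('wrist');save(c['frame'][20:330,60:450],'v3.png',2)
import pickle;pickle.dump((s,c),open('v3.pkl','wb'))"
```

```text
q [-1.1700e-02  6.2700e-02 -2.4600e-02  1.4808e+00 -8.0000e-04 -1.2700e-02] ee [ 0.491  -0.006   0.2702] yaw -3.1406 toolz(tool tilt x,y) [-0.0026 -0.0009] F [ 1.  -0.1 -0.4] w 0.0853 t 58.625
wing px [205. 153.] c [465.1 -55.6] [41.6 11.3] ang 0.45
wing px [323. 166.] c [477.8  62.4] [42.4 11.8] ang 1.315
wing px [196. 257.] c [583.2 -72.7] [41.  12.5] ang 1.552
wing px [302. 267.] c [596.7  47.9] [42.8 11.4] ang 0.437
wing px [258. 324.] c [684.7  -1.4] [11.9 19.3] ang 2.294
```

View pics/v3.png

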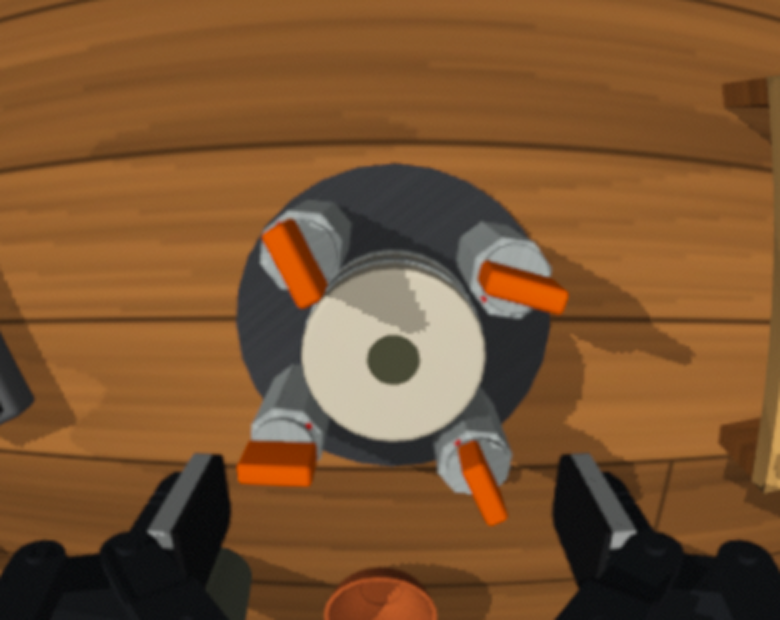

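The crop shows all four wings on the bosses at (293,263), (523,288), (277,463) and (482,483). Flanges look seated. I take two low oblique views from different sides to check heights before touching a key.

carry_out:
  linear:
    - [-50,0,-40]
    - [-90,0,-70]
    - [-90,0,-70]
    - [-90,0,-70]
    - [-90,0,-70]
  yaw: [0,0,0,0,0]
  gripper: [1,1,1,1,1]

```text
time: 59.3
ee_pos: [0.4028, -0.0059, 0.2014]
tool_rot: [-0.002, 1.0, -0.0, 0.003]
ft_force: [0.1, 0.1, -0.3]
width: 0.0853
finger_force: 0.0
```

```bash
python3 -c "
from h import *
wings()
s,c=grab('wrist')
import pickle;pickle.dump((s,c),open('va.pkl','wb'))"
```

```text
q [-1.4200e-02 -1.0750e-01 -3.4090e-01  1.3325e+00 -8.0000e-04 -1.7600e-02] ee [ 0.4027 -0.0059  0.2013] yaw -3.1381 toolz(tool tilt x,y) [-0.0049 -0.0008] F [ 0.3 -0.1 -0.5] w 0.0851 t 59.35
wing px [198. 266.] c [463.8 -55.7] [41.9 11. ] ang 0.449
wing px [322. 277.] c [475.1  56. ] [29.4 11.8] ang 1.304
```

carry_out:
  linear:
    - [0,-60,20]
    - [20,-120,20]
    - [60,-170,20]
    - [110,-200,20]
    - [130,-200,20]
    - [130,-200,20]
    - [130,-200,20]
    - [130,-200,20]
  yaw: [0.18,0.36,0.54,0.72,0.9,1.08,1.26,1.44]
  gripper: [1,1,1,1,1,1,1,1]

```text
time: 60.4
ee_pos: [0.5321, -0.2064, 0.2201]
tool_rot: [-0.661, 0.75, 0.0, 0.001]
ft_force: [-0.3, -0.3, 0.7]
width: 0.0853
finger_force: 0.0
```

carry_out:
  linear:
    - [0,0,0]
    - [0,0,0]
    - [0,0,0]
  yaw: [0.13,0.13,0.13]
  gripper: [1,1,1]

```text
time: 60.78
ee_pos: [0.5315, -0.206, 0.2201]
tool_rot: [-0.706, 0.708, 0.001, 0.001]
ft_force: [-0.7, -0.5, 0.1]
width: 0.0853
finger_force: 0.0
```

```bash
python3 - <<'E'
from h import *
import pickle
wings()
s,c=grab('wrist');pickle.dump((s,c),open('vb.pkl','wb'))
R={}
for f in ['w3','v2','v3','va','vb']:
    s,c=pickle.load(open(f+'.pkl','rb'));im=c['frame']
    m,b=blobs(im,(3,200,180),(16,255,255),60);n,l=cv2.connectedComponents(m)
    for ce,s_,r in b:
        q=cv2.boxPoints(r); W0=wplane(s,c,r[0],.125)[0]
        L=np.linalg.norm(np.diff(wplane(s,c,cv2.boxPoints(r),.125)[:3,:2],axis=0),axis=1)
        if max(L)<.039 or max(L)>.05: continue
        o,d=wrays(s,c,r[0])
        key=None
        for k,v in WELL.items():
            a=TH0+v*np.pi/2
            if np.linalg.norm(W0[:2]-C0-.085*np.array([np.cos(a),np.sin(a)]))<.015:key=k
        for i,p in enumerate([(.373,.280),(.4466,.290),(.5203,.3005),(.5935,.311)]):
            if np.linalg.norm(W0[:2]-p)<.015: key='S%d'%(i+1)
        if key: R.setdefault(key,[]).append((o,d[0],f))
for k,v in sorted(R.items()):
    A=sum(np.eye(3)-np.outer(d,d) for o,d,_ in v);B=sum((np.eye(3)-np.outer(d,d))@o for o,d,_ in v)
    if len(v)>1:
        X=np.linalg.solve(A,B);res=[np.linalg.norm(np.cross(d,X-o))*1000 for o,d,_ in v]
        print(k,X.round(4),[f for *_,f in v],np.round(res,1))
E
```

```text
q [-0.3712  0.2117  0.0387  1.3979  0.0027 -1.9392] ee [ 0.5314 -0.206   0.2201] yaw -1.5737 toolz(tool tilt x,y) [-0.0025 -0.0009] F [ 0.6 -0.2  0.1] w 0.0857 t 60.825
wing px [100. 292.] c [705.5 -91.6] [11.5 16.6] ang 2.518
wing px [206. 311.] c [584.7 -76.4] [43.3 11.8] ang 1.549
wing px [317. 323.] c [466.3 -57.9] [41.6 13.3] ang 0.436
A [0.5954 0.0475 0.1258] ['v2', 'v3'] [0.1 0.1]
B [ 0.5858 -0.0733  0.1205] ['v3', 'vb'] [0. 0.]
E [ 0.4653 -0.0561  0.1225] ['v2', 'v3', 'va', 'vb'] [0.3 0.2 0.5 0.7]
S3 [0.5217 0.3006 0.1214] ['w3', 'v2'] [0.1 0.1]
```

The heights agree with the rack reference to about 1 mm, and the thread angles are consistent, so all screws are home. Now I shut the fingers and look at the control box.

carry_out:
  linear:
    - [0,-50,0]
    - [-20,-100,0]
    - [-20,-135,0]
    - [-20,-135,0]
    - [-20,-135,0]
    - [-20,-135,0]
  yaw: [0,0,0,0,0,0]
  gripper: [-1,-1,-1,-1,-1,-1]

```text
time: 61.62
ee_pos: [0.5113, -0.3399, 0.2203]
tool_rot: [-0.707, 0.707, 0.001, 0.001]
ft_force: [0.5, 0.8, -0.2]
width: -0.0001
finger_force: 0.0
```

```bash
cat >> h.py <<'E'
def keys():
    s,c=grab('wrist');st()
    for nm,lo,hi in [('y',(20,120,80),(32,255,255)),('b',(105,150,60),(125,255,255)),('g',(50,100,40),(80,255,255))]:
        for ce,t,r in blobs(c['frame'],lo,hi,100)[1]: print(nm,ce.round(1),t[4],np.round(r[1],1),wplane(s,c,r[0],.056)[0].round(4))
    return s,c
E
python3 -c "
from h import *
s,c=keys();save(c['frame'],'k1.png',1.2)"
```

```text
q [-0.5879  0.2984  0.1511  1.4242  0.0027 -2.1588] ee [ 0.5114 -0.3399  0.2204] yaw -1.5707 toolz(tool tilt x,y) [-0.0026 -0.001 ] F [-0.4 -0.3 -0.6] w -0.0001 t 61.675
y [43.6  9.6] 139 [24.  7.] [ 0.7694 -0.5499  0.056 ]
y [129.7  12.9] 609 [34.  28.8] [ 0.6461 -0.517   0.056 ]
y [194.6 149.6] 428 [21.9 23.3] [ 0.5758 -0.3662  0.056 ]
b [398.3   3.7] 520 [11. 81.] [ 0.3717 -0.5306  0.056 ]
b [241.5 129.6] 455 [23. 23.] [ 0.5263 -0.3866  0.056 ]
g [290.6 110.2] 463 [24. 23.] [ 0.4761 -0.407   0.056 ]
```

View pics/k1.png

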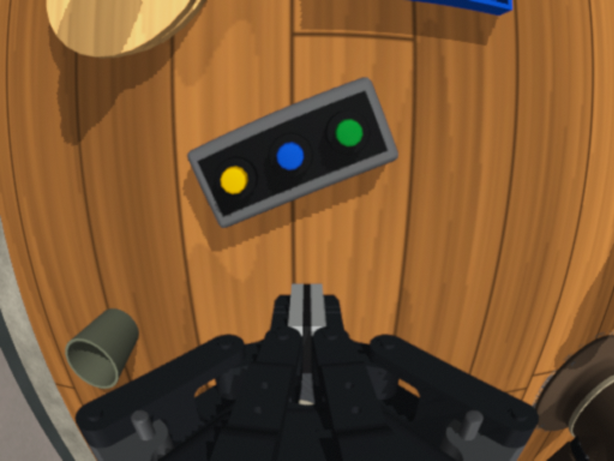

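The box was knocked aside; the keys are now yellow (234,180), blue (290,156) and green (349,133) in the picture. The last measurement gives blue at x 526, y −387. I move over blue first.

carry_out:
  linear:
    - [15,-47,-40]
    - [15,-47,-90]
    - [15,-47,-140]
    - [15,-47,-145]
    - [15,-47,-145]
    - [15,-47,-145]
    - [15,-47,-145]
  yaw: [0,0,0,0,0,0,0]
  gripper: [-1,-1,-1,-1,-1,-1,-1]

```text
time: 62.55
ee_pos: [0.5271, -0.3885, 0.0774]
tool_rot: [-0.707, 0.707, -0.001, 0.001]
ft_force: [-0.6, 1.0, 0.3]
width: -0.0
finger_force: 0.0
```

```bash
python3 -c "
from h import *
keys()"
```

```text
q [-0.6364  0.4047 -0.0155  1.1487  0.0025 -2.2061] ee [ 0.5269 -0.3884  0.077 ] yaw -1.5718 toolz(tool tilt x,y) [-0.0009 -0.0031] F [0.5 0.7 0.4] w -0.0001 t 62.6
y [67.6 35.8] 313 [30.8 63.4] [ 0.6358 -0.517   0.056 ]
y [182.1 259. ] 1056 [35.3 36. ] [ 0.5756 -0.3693  0.056 ]
b [465.3  11.5] 2492 [ 34. 145.] [ 0.4153 -0.528   0.056 ]
b [258.2 227.2] 839 [37.9 31.9] [ 0.5263 -0.3916  0.056 ]
g [339.  201.3] 1276 [40.3 38.9] [ 0.4777 -0.409   0.056 ]
```

carry_out:
  linear:
    - [0,0,-10]
    - [0,0,-20]
    - [0,0,-25]
    - [0,0,-27]
    - [0,0,-27]
  yaw: [0,0,0,0,0]
  gripper: [-1,-1,-1,-1,-1]

```text
time: 63.22
ee_pos: [0.526, -0.3879, 0.0499]
tool_rot: [-0.707, 0.708, 0.0, 0.001]
ft_force: [-3.6, 2.4, 12.4]
width: -0.0001
finger_force: 6.6
```

carry_out:
  linear:
    - [0,0,10]
    - [0,0,28]
    - [0,0,28]
    - [25,9,28]
    - [49,19,28]
    - [49,19,28]
    - [49,19,28]
    - [49,19,28]
  yaw: [0,0,0,0,0,0,0,0]
  gripper: [-1,-1,-1,-1,-1,-1,-1,-1]

```text
time: 64.22
ee_pos: [0.5743, -0.3693, 0.076]
tool_rot: [-0.706, 0.708, 0.001, 0.001]
ft_force: [0.5, -0.6, 1.3]
width: -0.0
finger_force: 0.0
```

```bash
python3 -c "
from h import *
keys()"
```

```text
q [-0.5725  0.4604  0.0661  1.1776  0.0025 -2.1413] ee [ 0.5744 -0.3693  0.0761] yaw -1.5727 toolz(tool tilt x,y) [-0.0026 -0.0005] F [0.  0.5 0.2] w -0.0003 t 64.275
y [250.1 229.4] 759 [28.7 38.5] [ 0.578 -0.372  0.056]
b [493.4   6.4] 563 [20. 54.] [ 0.4222 -0.5236  0.056 ]
b [333.5 204.3] 1284 [40.3 39.2] [ 0.5287 -0.3883  0.056 ]
g [409.9 172.9] 1167 [37.1 37.6] [ 0.4797 -0.4083  0.056 ]
```

carry_out:
  linear:
    - [3,1,-8]
    - [3,1,-18]
    - [3,1,-24]
    - [3,1,-27]
    - [3,1,-27]
  yaw: [0,0,0,0,0]
  gripper: [-1,-1,-1,-1,-1]

```text
time: 64.9
ee_pos: [0.5779, -0.3679, 0.0501]
tool_rot: [-0.707, 0.708, 0.0, 0.001]
ft_force: [-1.5, 2.3, 7.2]
width: 0.0001
finger_force: 3.5
```

carry_out:
  linear:
    - [0,0,10]
    - [0,0,28]
    - [0,0,28]
    - [-40,-15,28]
    - [-80,-30,28]
    - [-98,-40,28]
    - [-98,-40,28]
    - [-98,-40,28]
  yaw: [0,0,0,0,0,0,0,0]
  gripper: [-1,-1,-1,-1,-1,-1,-1,-1]

```text
time: 65.9
ee_pos: [0.481, -0.4079, 0.0771]
tool_rot: [-0.707, 0.707, 0.0, 0.001]
ft_force: [0.3, 0.5, 0.2]
width: 0.0002
finger_force: 0.0
```

```bash
python3 -c "
from h import *
keys()"
```

```text
q [-0.7043  0.3628 -0.0759  1.1328  0.0028 -2.2748] ee [ 0.4811 -0.4077  0.0771] yaw -1.5711 toolz(tool tilt x,y) [-0.0026 -0.0013] F [ 0.1  0.8 -1.3] w -0.0001 t 65.95
y [24.4 54.8] 1181 [98.7 33.6] [ 0.6331 -0.5349  0.056 ]
y [125.9 278.1] 828 [31.8 30.9] [ 0.574  -0.3701  0.056 ]
b [383.2  14. ] 6581 [ 43. 261.] [ 0.4253 -0.5341  0.056 ]
b [188.4 257.5] 1090 [35.7 36.4] [ 0.5249 -0.3901  0.056 ]
g [266.3 226.8] 987 [39.3 31.7] [ 0.4749 -0.4125  0.056 ]
```

carry_out:
  linear:
    - [-4.5,-2.5,-8]
    - [-4.5,-2.5,-18]
    - [-4.5,-2.5,-24]
    - [-4.5,-2.5,-28]
    - [-4.5,-2.5,-28]
  yaw: [0,0,0,0,0]
  gripper: [-1,-1,-1,-1,-1]

```text
time: 66.58
ee_pos: [0.4756, -0.4101, 0.05]
tool_rot: [-0.707, 0.707, 0.001, 0.001]
ft_force: [-2.1, 2.5, 7.5]
width: -0.0
finger_force: 3.9
```

carry_out:
  linear:
    - [0,0,10]
    - [0,0,40]
    - [0,0,90]
    - [0,0,150]
    - [0,0,170]
    - [0,0,170]
    - [0,0,170]
    - [0,0,170]
  yaw: [0,0,0,0,0,0,0,0]
  gripper: [-1,-1,-1,-1,-1,-1,-1,-1]

```text
time: 67.58
ee_pos: [0.475, -0.41, 0.2172]
tool_rot: [-0.707, 0.708, 0.002, 0.001]
ft_force: [-0.1, 0.7, -0.7]
width: 0.0001
finger_force: 0.0
```

```bash
python3 -c "
from h import *
keys();wings();print(finish_job())"
```

```text
q [-0.7131  0.3281  0.1851  1.4316  0.0024 -2.2828] ee [ 0.4751 -0.41    0.2174] yaw -1.572 toolz(tool tilt x,y) [-0.0043  0.0013] F [-0.8 -0.5  0.6] w -0.0003 t 67.625
y [105.5  44.7] 2273 [ 43.9 105.1] [ 0.6349 -0.5508  0.056 ]
y [286.5  16.7] 1793 [34. 53.] [ 0.444  -0.5738  0.056 ]
y [21.2 64.2] 109 [25.5  5.5] [ 0.7665 -0.5567  0.056 ]
y [166.9 210.6] 372 [21. 20.] [ 0.5754 -0.3679  0.056 ]
b [329.2  28.9] 6240 [ 56. 170.] [ 0.412  -0.5636  0.056 ]
b [209.  193.5] 421 [21.9 22.6] [ 0.5254 -0.3884  0.056 ]
g [255.2 175.2] 450 [24. 22.] [ 0.4758 -0.4085  0.056 ]
q [-0.7131  0.3279  0.1855  1.4318  0.0024 -2.2828] ee [ 0.4752 -0.4101  0.2177] yaw -1.572 toolz(tool tilt x,y) [-0.0041  0.001 ] F [-1.2 -0.4 -1. ] w -0.0001 t 67.675
the job is handed in; nothing more can be done
None
```

I put all four screws into wells and turned them home, pressed blue, yellow and green in order, and handed the job in at about 68 s; the hand-in returned no verdict, and I judged the screws home by camera heights (to about 1 mm) and turn angles.

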